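Spice tin out from behind the travel rack's front row

TASK

I need the short steel spice tin that is hemmed in by the glass tumbler, the green canister and the pepper mill on the plywood travel rack. First stand all three of those together on the bamboo board, then set the tin in the middle of the blue plate, and after that put each of the three back on the same cork spot of the rack that it came from, well centred. Keep everything upright, and leave the mug, the fish tin and the egg cup where they are.

Things in the scene. Friction and masses are not known exactly. Their poses are not given: they have to be found in the camera images.
- tumbler: clear glass tumbler, straight-sided, open at the top, 64 mm outside diameter, 110 mm high, 4 mm wall, about 0.2 kg; loose, standing on one of the rack's three large cork spots. Origin: centre of its underside, z up. It can be gripped round the outside near the rim.
- canister: green plastic canister with a closed twist cap: body 70 mm diameter up to 86 mm, then the cap, 48 mm diameter, from 86 to 120 mm; about 0.25 kg; loose, standing on one of the rack's three large cork spots. Origin: centre of its underside, z up. Grip it by the cap.
- mill: dark wooden pepper mill: base 62 mm diameter up to 72 mm, a waist 36 mm thick, then a round head, 46 mm diameter, from 89 to 125 mm, with a small steel stud to 129 mm; about 0.24 kg; loose, standing on one of the rack's three large cork spots. Origin: centre of its underside, z up. Grip it by the head.
- tin: short steel spice tin, 44 mm diameter (lid 46 mm, from 36 to 48 mm), 48 mm high, about 0.12 kg; loose, standing on the rack's small spot, 70 mm from the centres of the three taller things. Origin: centre of its underside, z up.
- rack: fixed plywood rack, 200 (x) by 240 (y) mm, base 8 mm thick; edge strips 6 mm thick, 18 mm high from the counter, on its +x and both y sides; origin: centre of underside. Flush on the base (z 8): three 74 mm cork spots centred at local x, y (-25, 0), (30, 68.5), (30, -68.5) mm, on each of which one tall thing starts centred (which varies), round the tin's 50 mm spot at (45, 0).
- board: fixed bamboo board, the side area, a bare slab 340 mm (x) by 140 mm (y), 12 mm thick; origin: centre of its underside. Room for the three things in a row along its x, 100 mm apart.
- plate: fixed round blue enamel plate, 200 mm diameter, rim 18 mm high; its flat middle (about 120 mm across) is 4 mm above the counter; origin: centre of its underside.
- mug: white mug, 72 mm diameter, 75 mm high, bystander at the back of the counter, loose; origin: centre of its underside.
- fishtin: flat aluminium fish tin, 60 by 95 by 24 mm, bystander at the back, loose; origin: centre of its underside.
- eggcup: small white egg cup, 48 mm diameter, 50 mm high, bystander at the back, loose; origin: centre of its underside.
Things that resemble listed ones, but are neither listed nor needed, are in the scene too. There is more than one size of the canister; the one meant has the size given above.

How it is judged:
By the outcome, as a careful person would: the job done as asked, in the order asked, and still so for the second after the job is handed in, with the robot touching nothing.
It also fails if it takes over 144 s, if anything falls off the work surface, if the arm or the gripper's body presses on something with over 40 N, if the wrist force passes 120 N, or if a joint passes its speed limit or range.

ROBOT

A 6-joint arm with a two-finger parallel gripper is mounted at the origin on the work surface. World frame = base frame: x ahead of the robot, y to its left, z up, the work surface at z = 0. Lengths are in m, angles in rad, forces in N, time in s.
With the tool pointing down it reaches from about 0.275 to 1 m from the base axis. Payload 8.4 kg.
Tool frame: the origin (TCP) lies at the very end of the fingers, on their centre line; the grasp point (between the pads) lies 19 mm behind it; z points along the fingers, y is the line along which they close (so a half turn about z gives the same grasp; the last joint's range is limited). The gripper opens to 85 mm and grips with 20 to 120 N. Pads are 22 mm wide; open, the fingers measure 114 mm over their backs; the gripper's body (76 mm by 85 mm) begins 54 mm behind the grasp point. The pads swing forward as they close: fully open they stand 13 mm farther back than shut.
Start: joints at [-0.002, 0.353, 1.633, -0, 1.155, -0.002], TCP at [0.625, -0, 0.231] pointing down, gripper open.
Joint ranges: [-2.63, 2.63], [-0.92, 2.1], [0.06, 2.66], [-1.3, 4.44], [0, 2.69], [-3.02, 3.02]. Speed limits (rad/s): [2.22, 2.22, 2.79, 3.14, 3.14, 3.14].

INTERFACE

Orientations are given as a rotation vector (axis times angle).
In Python, from workcell import monitor, grab_frame, env gives the robot as it stands. The module is installed in compiled form; this text tells all that it offers.
- The arm moves only by the tool carry_out, never from a script. Its argument "moves" is a list of rows, each an object of numbers: "tx", "ty", "tz": the shift along the tool's x, y, z in units of 30 mm (1.0 is 30 mm); "wx", "wy", "wz": the turn, a rotation vector about the tool's x, y, z in units of 5 degrees (1.0 is 5 degrees); "jaw": the opening, from 0 (shut) to 1 (fully open). In form: [{"tx": .., "ty": .., "tz": .., "wx": .., "wy": .., "wz": .., "jaw": ..}, ...]. A call has 1 to 10 rows; each row shifts and turns the commanded pose from where the row before left it, along the tool's axes as they then stand; what a row does not reach is not made up. A row lasts 1/10 s, in which the tool goes at most 50 mm and 8.59 degrees, less where a joint would pass 70% of its speed; a pose out of reach is approached as far as the arm can. A call is refused whole if a number of a shift passes 1 or a number of a turn 1, either way. A call with a gripper value outside its range is refused whole. The fingers move at their own pace and stop on an object; "squeeze" is the grip in N (left out, the last holds). Time passes only in rows, so rows that do not move let the fingers close. It gives the time, the measured TCP pose, the force, the opening and the grip force at its end, in the units of the state.
- monitor.observe(): the state, without advancing time (a new reading comes with each control period).
- grab_frame(name): name is "scene" or "side" or "wrist"; returns a dict with "frame" (384x512x3 uint8, red, green, blue), "intrinsics" (3x3 intrinsics, pixels), "world_from_camera" (4x4, takes a point from camera to world coordinates); the wrist camera has in their place "hand_eye" (4x4, takes a point from camera to tool coordinates, whose origin is the TCP and whose axes are the flange's). Camera axes: x right, y down, z forward; pixel columns grow to the right and rows downward; lengths in m; the calibration is good to about 2 mm. A picture is of the moment at which its call begins: read the wrist's pose just before it. There is no depth.
- env.job_done(): hands the job in; it is judged then, once.
The state is a dict: "t": time; "joints": joint angles; "joint_velocities": joint speeds; "tau": joint torques, N m; "tool_pos": TCP position; "orientation": TCP orientation; "wrist_force": force on the tool from outside, world axes, zero at the start; "wrist_torque": the same for the moment, N m; "gripper_width": finger opening in m; "grip_force": force on a finger pad.
Only numpy, scipy, OpenCV 4.12 (cv2) and the standard library are available. Lean on these libraries where they do the work, as an engineer would, in place of code of your own. Each camera call takes 0.05 s, during which the arm holds its last target. There are 200 camera calls.

## Working session

There is one attempt and no reset: what is moved stays moved. The work goes in short steps, Python scripts to look and compute and a tool call to move; the robot and the scene stay as the last step left them, time stands still between calls to the robot, and variables do not carry over. Pictures are saved under pics/ and viewed, at most 14 in all, crops included, and the job is handed in when it is done.

Besides the shell and the picture viewer there is one more tool, called after "Emit:" by a JSON object that holds its "method" and its "body", one argument or row to a line. carry_out: Moves the arm, as the interface text tells. Its arguments: {"type":"object","properties":{"moves":{"type":"array"},"squeeze":{"type":"number"}},"required":["moves"]}

```bash
mkdir -p pics; cat > h.py <<'E'
import numpy as np, cv2
from workcell import monitor, grab_frame, env
from scipy.spatial.transform import Rotation as R
def shot(n, f=None):
    s=monitor.observe(); g=grab_frame(n)
    K=np.array(g["intrinsics"])
    if n=="wrist":
        T=np.eye(4);T[:3,:3]=R.from_rotvec(s["orientation"]).as_matrix();T[:3,3]=s["tool_pos"]
        C=T@np.array(g["hand_eye"])
    else: C=np.array(g["world_from_camera"])
    im=np.array(g["frame"])[:,:,::-1].copy()
    if f: cv2.imwrite("pics/"+f,im)
    return im,K,C
def ray(K,C,u,v,z):
    d=C[:3,:3]@np.linalg.solve(K,[u,v,1.]); o=C[:3,3]
    return o+d*(z-o[2])/d[2]
def proj(K,C,p):
    q=np.linalg.inv(C)@np.r_[p,1]; w=K@q[:3]; return w[:2]/w[2]
E
python3 - <<'E'
from h import *
for n in("scene","side","wrist"):
    im,K,C=shot(n,n+"0.png"); np.savez("pics/"+n+"0.npz",im=im,K=K,C=C); print(n,K.round(1).tolist(),C.round(3).tolist())
s=monitor.observe();print(s)
E
```

```text
scene [[385.8, 0.0, 256.7], [0.0, 385.8, 191.9], [0.0, 0.0, 1.0]] [[0.551, 0.569, -0.61, 1.192], [0.834, -0.385, 0.395, -0.424], [-0.01, -0.727, -0.687, 0.78], [0.0, 0.0, 0.0, 1.0]]
side [[373.9, 0.0, 253.9], [0.0, 373.9, 190.8], [0.0, 0.0, 1.0]] [[-0.901, -0.265, 0.343, 0.21], [-0.433, 0.562, -0.705, 0.627], [-0.006, -0.784, -0.621, 0.631], [0.0, 0.0, 0.0, 1.0]]
wrist [[329.6, 0.0, 256.8], [0.0, 329.6, 189.8], [0.0, 0.0, 1.0]] [[1.0, 0.001, -0.001, 0.625], [0.0, -0.96, -0.281, 0.071], [-0.002, 0.281, -0.96, 0.372], [0.0, 0.0, 0.0, 1.0]]
{'t': 0.15, 'joints': array([-2.44039281e-03,  3.53497969e-01,  1.63391393e+00, -6.20390341e-06,
        1.15518656e+00, -2.37351483e-03]), 'joint_velocities': array([-9.99401814e-04, -1.14139590e-03, -2.11809310e-03,  5.70977363e-04,
       -1.52212648e-05,  5.73851933e-05]), 'tau': array([-7.39769093e-04, -6.05638933e+01, -3.42338884e+01, -2.29960733e-05,
        6.16452831e-03, -4.00942213e-05]), 'tool_pos': array([ 6.24669232e-01, -2.63819520e-05,  2.30749701e-01]), 'orientation': array([-2.22101153e+00, -2.22086856e+00,  1.12054447e-03]), 'wrist_force': array([0.92351859, 0.84039007, 0.83733007]), 'wrist_torque': array([-0.00230347, -0.00853785, -0.03142411]), 'grip_force': 0.0, 'gripper_width': 0.08546859286494908}
```

View pics/scene0.png

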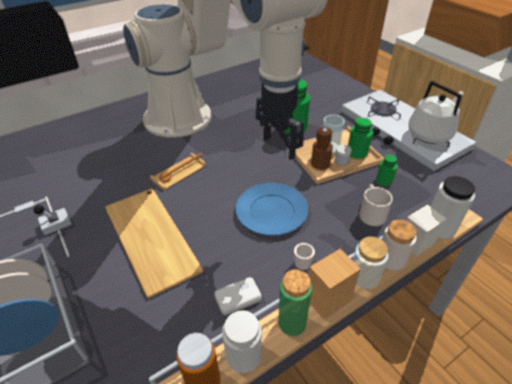

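View pics/side0.png

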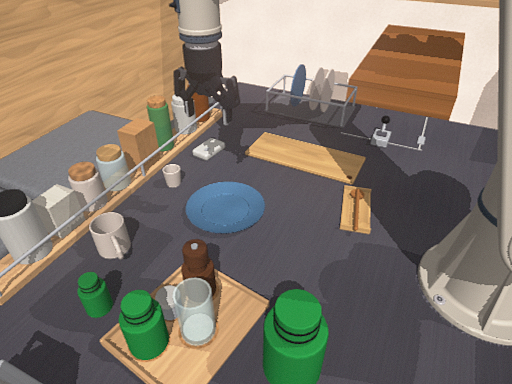

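View pics/wrist0.png

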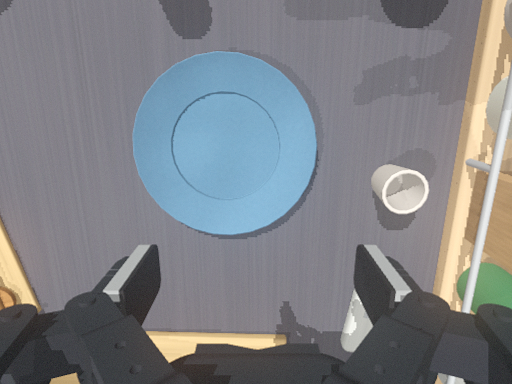

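Scene view: rack around (340,155) with the mill at (322,150), tumbler (334,125), canister (361,138) and tin (343,155). The board is at (152,240), the plate at (272,209), and decoy green canisters are at (299,105) and (387,170). The side view shows the same rack at (190,310). The wrist view shows the plate at (225,143) and the egg cup.

```bash
cat > a.py <<'E'
from h import *
D={n:np.load(f"pics/{n}0.npz") for n in("scene","side","wrist")}
r=lambda n,u,v,z:ray(D[n]["K"],D[n]["C"],u,v,z)[:2].round(3)
for nm,z,a,b in[("tumbler",.118,(334,121),(193,289)),("canister",.128,(362,124),(138,300)),("mill",.137,(324,130),(195,244)),("tin",.056,(343,148),(172,293))]:
    print(nm,r("scene",*a,z),r("side",*b,z))
for p in[(183,262),(270,303),(103,340)]:print("rack side",r("side",*p,.013))
for p in[(295,152),(317,181),(381,157)]:print("rack scene",r("scene",*p,.013))
for p in[(107,206),(153,190),(201,268),(150,293)]:print("board scene",r("scene",*p,.012))
for p in[(246,151),(262,135),(364,160),(353,179)]:print("board side",r("side",*p,.012))
im=D["wrist"]["im"];h=cv2.cvtColor(im,cv2.COLOR_BGR2HSV)
m=cv2.inRange(h,(95,100,60),(115,255,255))
c=max(cv2.findContours(m,0,2)[0],key=cv2.contourArea);e=cv2.fitEllipse(c);print(e,r("wrist",*e[0],.018))
print(r("wrist",148,333,.012),r("wrist",286,335,.012))
E
python3 a.py; python3 - <<'E'
import cv2
a=cv2.imread('pics/scene0.png')[80:200,250:410];b=cv2.imread('pics/side0.png')[220:384,90:350]
cv2.imwrite('pics/c1.png',cv2.vconcat([cv2.resize(a,(400,300),interpolation=2),cv2.resize(b,(400,252),interpolation=2)]))
E
```

```text
tumbler [0.472 0.33 ] [0.471 0.324]
canister [0.543 0.377] [0.533 0.386]
mill [0.512 0.252] [0.512 0.251]
tin [0.534 0.322] [0.533 0.312]
rack side [0.582 0.212]
rack side [0.372 0.226]
rack side [0.609 0.424]
rack scene [0.423 0.223]
rack scene [0.572 0.191]
rack scene [0.598 0.433]
board scene [ 0.323 -0.363]
board scene [ 0.333 -0.23 ]
board scene [ 0.657 -0.241]
board scene [ 0.653 -0.369]
board side [ 0.659 -0.244]
board side [ 0.656 -0.354]
board side [ 0.32  -0.348]
board side [ 0.326 -0.241]
((225.91439819335938, 146.97439575195312), (107.44107055664062, 111.36597442626953), 144.71192932128906) [0.591 0.016]
[ 0.482 -0.229] [ 0.663 -0.232]
```

View pics/c1.png

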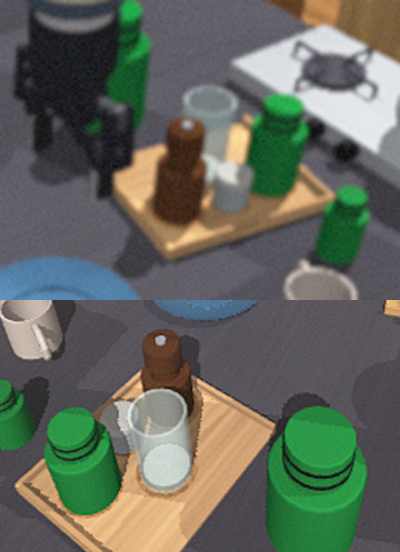

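The crop confirms it: tumbler on the open (robot) side of the rack, mill at the −y side, canister at the +y side and the tin between them. Rack yaw is about −11°. Next is a close look from above.

Emit:
{"method": "carry_out", "body": {
  "moves": [
    {"tx": 0.9, "ty": -0.38, "tz": -0.4},
    {"tx": 0.9, "ty": -0.38, "tz": -0.4},
    {"tx": 0.9, "ty": -0.38, "tz": -0.4},
    {"tx": 0.9, "ty": -0.38, "tz": -0.4},
    {"tx": 0.9, "ty": -0.38, "tz": -0.4},
    {"tx": 0.9, "ty": -0.38, "tz": -0.4},
    {"tx": 0.9, "ty": -0.38, "tz": -0.4},
    {"tx": 0.9, "ty": -0.38, "tz": -0.4},
    {"tx": 0.9, "ty": -0.38, "tz": -0.4},
    {"tx": 0.9, "ty": -0.38, "tz": -0.4}
  ]
}}

```text
$.moves[0]: bad value
```

Emit:
{"method": "carry_out", "body": {
  "moves": [
    {"tx": 0.9, "ty": -0.38},
    {"tx": 0.9},
    {"tx": 0},
    {"tx": 0}
  ]
}}

```text
$.moves[0]: bad value
```

```bash
python3 - <<'E'
from h import *
im,K,C=shot("wrist","w1.png");np.savez("pics/w1.npz",im=im,K=K,C=C);s=monitor.observe();print(s["t"],s["tool_pos"],s["orientation"],s["joints"].round(2))
E
```

```text
0.2 [6.24736958e-01 5.26370303e-06 2.30835036e-01] [-2.22101814e+00 -2.22103785e+00  9.19367661e-04] [-0.    0.35  1.63 -0.    1.16 -0.  ]
```

View pics/w1.png

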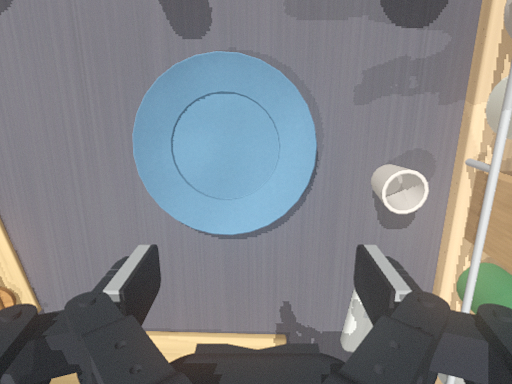

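The picture is unchanged because the call was refused: every row needs all the keys.

Emit:
{"method": "carry_out", "body": {
  "moves": [
    {"tx": 0.9, "ty": -0.38, "tz": -0.4, "wx": 0, "wy": 0, "wz": 0, "jaw": 1},
    {"tx": 0.9, "ty": -0.38, "tz": -0.4, "wx": 0, "wy": 0, "wz": 0, "jaw": 1},
    {"tx": 0.9, "ty": -0.38, "tz": -0.4, "wx": 0, "wy": 0, "wz": 0, "jaw": 1},
    {"tx": 0.9, "ty": -0.38, "tz": -0.4, "wx": 0, "wy": 0, "wz": 0, "jaw": 1},
    {"tx": 0.9, "ty": -0.38, "tz": -0.4, "wx": 0, "wy": 0, "wz": 0, "jaw": 1},
    {"tx": 0.9, "ty": -0.38, "tz": -0.4, "wx": 0, "wy": 0, "wz": 0, "jaw": 1},
    {"tx": 0.9, "ty": -0.38, "tz": -0.4, "wx": 0, "wy": 0, "wz": 0, "jaw": 1},
    {"tx": 0.9, "ty": -0.38, "tz": -0.4, "wx": 0, "wy": 0, "wz": 0, "jaw": 1},
    {"tx": 0.9, "ty": -0.38, "tz": -0.4, "wx": 0, "wy": 0, "wz": 0, "jaw": 1},
    {"tx": 0.9, "ty": -0.38, "tz": -0.4, "wx": 0, "wy": 0, "wz": 0, "jaw": 1}
  ]
}}

```text
t: 1.2
tool_pos: [0.5103, 0.271, 0.3517]
orientation: [-2.221, -2.221, 0.0]
wrist_force: [0.1, 0.5, -0.6]
gripper_width: 0.0851
grip_force: 0.0
```

Emit:
{"method": "carry_out", "body": {
  "moves": [
    {"tx": 0.9, "ty": -0.38, "tz": 0, "wx": 0, "wy": 0, "wz": 0, "jaw": 1},
    {"tx": 0.9, "ty": 0, "tz": 0, "wx": 0, "wy": 0, "wz": 0, "jaw": 1},
    {"tx": 0, "ty": 0, "tz": 0, "wx": 0, "wy": 0, "wz": 0, "jaw": 1},
    {"tx": 0, "ty": 0, "tz": 0, "wx": 0, "wy": 0, "wz": 0, "jaw": 1},
    {"tx": 0, "ty": 0, "tz": 0, "wx": 0, "wy": 0, "wz": 0, "jaw": 1}
  ]
}}

```text
t: 1.7
tool_pos: [0.4996, 0.3232, 0.3511]
orientation: [2.222, 2.221, -0.001]
wrist_force: [-0.5, 0.1, 0.5]
gripper_width: 0.0855
grip_force: 0.0
```

```bash
python3 - <<'E'
from h import *
im,K,C=shot("wrist","w2.png");np.savez("pics/w2.npz",im=im,K=K,C=C);s=monitor.observe();print(s["t"],s["tool_pos"],s["orientation"],s["joints"].round(2))
E
```

```text
1.75 [0.49972962 0.32309139 0.3511474 ] [ 2.22213269e+00  2.22047515e+00 -8.07287955e-04] [ 0.57  0.22  1.55 -0.    1.37  0.57]
```

View pics/w2.png

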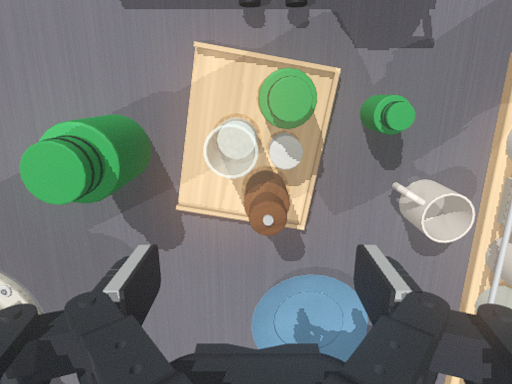

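The wrist view shows the rack with corners at about (195,44), (340,69), (303,228) and (178,209). On it are the tumbler rim at (231,149), canister cap (291,97), mill stud (268,220) and tin (286,151).

```bash
cat > b.py <<'E'
from h import *
from scipy.optimize import least_squares
d=np.load("pics/w2.npz");im,K,C=d["im"],d["K"],d["C"];h=cv2.cvtColor(im,cv2.COLOR_BGR2HSV)
g=cv2.inRange(h,(50,100,30),(80,255,255));g[:,:240]=0;g[:,330:]=0
c=max(cv2.findContours(g,0,2)[0],key=cv2.contourArea);print("green",cv2.boundingRect(c))
w=cv2.inRange(h,(8,40,110),(28,200,255));w=cv2.morphologyEx(w,cv2.MORPH_CLOSE,np.ones((5,5)));w[240:]=0;w[:,400:]=0
c=max(cv2.findContours(w,0,2)[0],key=cv2.contourArea)
q=cv2.approxPolyDP(cv2.convexHull(c),8,True)[:,0];print(q.tolist())
for p in q: print(p,ray(K,C,*p,.018)[:2].round(4),ray(K,C,*p,.008)[:2].round(4))
def P(u,v,z): return ray(K,C,u,v,z)[:2]
print("mill",P(268,220,.137),"can",P(291.5,97.5,.128),"tum",P(231.5,150,.118),"tin",P(286,150.5,.056))
E
python3 b.py; python3 -c "
import cv2;a=cv2.imread('pics/w2.png')[35:245,170:350];cv2.imwrite('pics/c2.png',cv2.resize(a,(514,600),interpolation=2))"
```

```text
green (259, 68, 58, 60)
[[194, 41], [340, 68], [303, 230], [263, 235], [175, 210]]
[194  41] [0.4162 0.461 ] [0.4145 0.4624]
[340  68] [0.6121 0.4274] [0.6144 0.4281]
[303 230] [0.5713 0.1904] [0.5728 0.1861]
[263 235] [0.5091 0.182 ] [0.5093 0.1775]
[175 210] [0.3745 0.2234] [0.3718 0.2198]
mill [0.51248237 0.25410976] can [0.53650145 0.39025247] tum [0.47060095 0.33231046] tin [0.53841422 0.32132806]
```

View pics/c2.png

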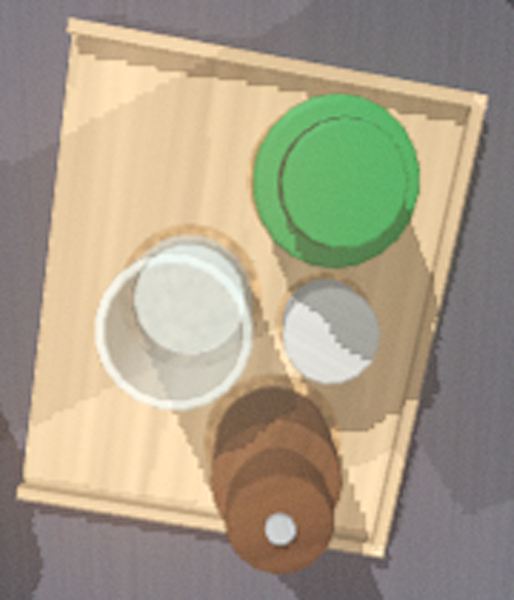

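The crop gives refined corners and top centres. I'll fit the rack pose to them.

```bash
cat > c.py <<'E'
from h import *
from scipy.optimize import least_squares
d=np.load("pics/w2.npz");K,C=d["K"],d["C"]
f=lambda x,y:(170+x/2.857,35+y/2.857)
pts=[((70,20),.018,(-100,120)),((488,95),.018,(100,120)),((382,556),.018,(100,-120)),((18,494),.018,(-100,-120)),
((344,182),.128,(30,68.5)),((281,529),.137,(30,-68.5)),((174,330),.118,(-25,0)),((330,331),.056,(45,0))]
W=np.array([ray(K,C,*f(*a),z)[:2] for a,z,_ in pts]);L=np.array([l for *_,l in pts])/1000
M=lambda p,L:L@np.array([[np.cos(p[2]),-np.sin(p[2])],[np.sin(p[2]),np.cos(p[2])]]).T+p[:2]
for n,s in(("all",slice(0,8)),("rack",slice(0,4)),("obj",slice(4,8))):
    r=least_squares(lambda p:(M(p,L[s])-W[s]).ravel(),[.5,.32,-.2]);print(n,r.x.round(4),(r.fun*1000).round(1));print(M(r.x,L[4:]).round(4).tolist())
# plate via ellipse at flat-middle ring z .004, both frames
for fn in("w2","wrist0"):
    d=np.load(f"pics/{fn}.npz");h=cv2.cvtColor(d["im"],cv2.COLOR_BGR2HSV)
    m=cv2.inRange(h,(95,80,40),(115,255,255));c=max(cv2.findContours(cv2.morphologyEx(m,cv2.MORPH_CLOSE,np.ones((9,9))),0,2)[0],key=cv2.contourArea);e=cv2.fitEllipse(c)
    print(fn,e,ray(d["K"],d["C"],*e[0],.018)[:2])
E
python3 c.py
```

```text
all [ 0.4945  0.3267 -0.1707] [-0.5  2.2  0.3  0.9  0.3  0.4 -1.1 -1.3  0.4  0.1 -0.4  0.2 -0.  -0.8
  1.1 -1.8]
[[0.5357, 0.3891], [0.5124, 0.2541], [0.4699, 0.331], [0.5389, 0.3191]]
rack [ 0.4948  0.3262 -0.1717] [-0.1  1.7  0.6  0.3  0.4 -0.2 -0.9 -1.7]
[[0.536, 0.3885], [0.5126, 0.2536], [0.4701, 0.3305], [0.5391, 0.3185]]
obj [ 0.4943  0.3272 -0.166 ] [-0.2  0.8 -0.4  0.8 -0.3 -0.4  0.9 -1.1]
[[0.5352, 0.3898], [0.5125, 0.2547], [0.4696, 0.3313], [0.5386, 0.3197]]
w2 ((310.8675231933594, 318.3744201660156), (84.43229675292969, 119.86321258544922), 89.24801635742188) [0.59098979 0.02870827]
wrist0 ((224.3066864013672, 142.71942138671875), (179.59716796875, 185.02137756347656), 132.26791381835938) [0.58939342 0.02046421]
```

Emit:
{"method": "carry_out", "body": {
  "moves": [
    {"tx": -0.78, "ty": 0.15, "tz": 0, "wx": 0, "wy": 0, "wz": 0, "jaw": 1},
    {"tx": -0.78, "ty": 0.15, "tz": 0, "wx": 0, "wy": 0, "wz": 0, "jaw": 1},
    {"tx": -0.78, "ty": 0.14, "tz": 0, "wx": 0, "wy": 0, "wz": 0, "jaw": 1},
    {"tx": 0, "ty": 0, "tz": 1, "wx": 0, "wy": 0, "wz": 0, "jaw": 1},
    {"tx": 0, "ty": 0, "tz": 1, "wx": 0, "wy": 0, "wz": 0, "jaw": 1},
    {"tx": 0, "ty": 0, "tz": 1, "wx": 0, "wy": 0, "wz": 0, "jaw": 1},
    {"tx": 0, "ty": 0, "tz": 1, "wx": 0, "wy": 0, "wz": 0, "jaw": 1},
    {"tx": 0, "ty": 0, "tz": 1, "wx": 0, "wy": 0, "wz": 0, "jaw": 1},
    {"tx": 0, "ty": 0, "tz": 0, "wx": 0, "wy": 0, "wz": 0, "jaw": 1},
    {"tx": 0, "ty": 0, "tz": 0, "wx": 0, "wy": 0, "wz": 0, "jaw": 1}
  ]
}}

```text
t: 2.75
tool_pos: [0.513, 0.2532, 0.2017]
orientation: [-2.222, -2.22, 0.001]
wrist_force: [1.0, -1.3, -0.2]
gripper_width: 0.0853
grip_force: 0.0
```

```bash
python3 - <<'E'
from h import *
s=monitor.observe();print(s["t"],s["tool_pos"])
ims=[]
for n in("wrist","scene","side"):
    im,K,C=shot(n); p=s["tool_pos"]
    u,v=proj(K,C,[.5124,.2537,.137]);print(n,u,v,proj(K,C,p))
    x0,y0=int(u)-64,max(0,int(v)-80);x0=max(0,x0)
    ims.append(cv2.resize(im[y0:y0+130,x0:x0+128],(266,270),interpolation=2));print(x0,y0)
cv2.imwrite("pics/m1.png",cv2.hconcat(ims))
E
```

```text
2.75 [0.5129911  0.25319922 0.20174204]
wrist 255.82495233520942 205.0483983788845 [256.54557733 250.59860887]
191 125
scene 324.45248301266724 129.89329307692313 [327.00421541 110.68143154]
260 49
side 193.9264849926313 245.05524700482474 [189.76292096 218.27222358]
129 165
```

View pics/m1.png

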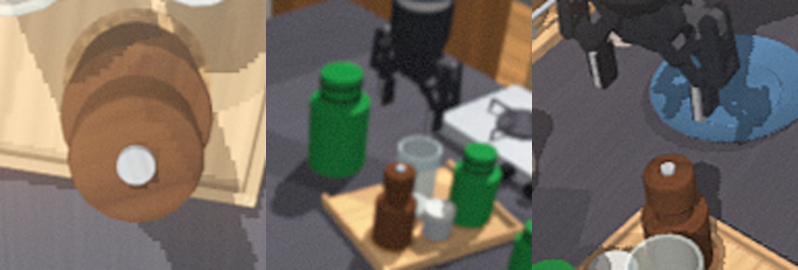

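All three views agree with the mill's predicted stud position to about 1 px. Now descend, grip and lift.

Emit:
{"method": "carry_out", "body": {
  "moves": [
    {"tx": 0, "ty": 0, "tz": 1, "wx": 0, "wy": 0, "wz": 0, "jaw": 1},
    {"tx": 0, "ty": 0, "tz": 1, "wx": 0, "wy": 0, "wz": 0, "jaw": 1},
    {"tx": 0, "ty": 0, "tz": 1, "wx": 0, "wy": 0, "wz": 0, "jaw": 1},
    {"tx": 0, "ty": 0, "tz": 0.6, "wx": 0, "wy": 0, "wz": 0, "jaw": 1},
    {"tx": 0, "ty": 0, "tz": 0, "wx": 0, "wy": 0, "wz": 0, "jaw": 1},
    {"tx": 0, "ty": 0, "tz": 0, "wx": 0, "wy": 0, "wz": 0, "jaw": 0},
    {"tx": 0, "ty": 0, "tz": 0, "wx": 0, "wy": 0, "wz": 0, "jaw": 0},
    {"tx": 0, "ty": 0, "tz": 0, "wx": 0, "wy": 0, "wz": 0, "jaw": 0},
    {"tx": 0, "ty": 0, "tz": 0, "wx": 0, "wy": 0, "wz": 0, "jaw": 0},
    {"tx": 0, "ty": 0, "tz": 0, "wx": 0, "wy": 0, "wz": 0, "jaw": 0}
  ],
  "squeeze": 40
}}

```text
t: 3.9
tool_pos: [0.5135, 0.2543, 0.095]
orientation: [2.221, 2.221, 0.003]
wrist_force: [-1.5, -0.5, 7.0]
gripper_width: 0.0456
grip_force: 39.8
```

Emit:
{"method": "carry_out", "body": {
  "moves": [
    {"tx": 0, "ty": 0, "tz": 0, "wx": 0, "wy": 0, "wz": 0, "jaw": 0},
    {"tx": 0, "ty": 0, "tz": 0, "wx": 0, "wy": 0, "wz": 0, "jaw": 0},
    {"tx": 0, "ty": 0, "tz": 0, "wx": 0, "wy": 0, "wz": 0, "jaw": 0}
  ]
}}

```text
t: 4.2
tool_pos: [0.5136, 0.2543, 0.095]
orientation: [2.221, 2.221, 0.003]
wrist_force: [-2.2, 0.8, 7.0]
gripper_width: 0.045
grip_force: 39.8
```

Emit:
{"method": "carry_out", "body": {
  "moves": [
    {"tx": 0, "ty": 0, "tz": -0.5, "wx": 0, "wy": 0, "wz": 0, "jaw": 0},
    {"tx": 0, "ty": 0, "tz": -1, "wx": 0, "wy": 0, "wz": 0, "jaw": 0},
    {"tx": 0, "ty": 0, "tz": -1, "wx": 0, "wy": 0, "wz": 0, "jaw": 0},
    {"tx": 0, "ty": 0, "tz": -1, "wx": 0, "wy": 0, "wz": 0, "jaw": 0},
    {"tx": 0, "ty": 0, "tz": -1, "wx": 0, "wy": 0, "wz": 0, "jaw": 0},
    {"tx": 0, "ty": 0, "tz": -0.6, "wx": 0, "wy": 0, "wz": 0, "jaw": 0},
    {"tx": -0.2, "ty": 0, "tz": -0.4, "wx": 0, "wy": 0, "wz": 0, "jaw": 0},
    {"tx": -0.4, "ty": 0, "tz": 0, "wx": 0, "wy": 0, "wz": 0, "jaw": 0},
    {"tx": -0.6, "ty": 0, "tz": 0, "wx": 0, "wy": 0, "wz": 0, "jaw": 0},
    {"tx": -0.8, "ty": 0, "tz": 0, "wx": 0, "wy": 0, "wz": 0, "jaw": 0}
  ]
}}

```text
t: 5.2
tool_pos: [0.5118, 0.1921, 0.2569]
orientation: [-2.22, -2.222, 0.004]
wrist_force: [0.0, -0.1, -3.3]
gripper_width: 0.045
grip_force: 42.1
```

Emit:
{"method": "carry_out", "body": {
  "moves": [
    {"tx": -0.9, "ty": 0.2, "tz": 0, "wx": 0, "wy": 0, "wz": 0, "jaw": 0},
    {"tx": -0.9, "ty": 0.2, "tz": 0, "wx": 0, "wy": 0, "wz": 0, "jaw": 0},
    {"tx": -0.9, "ty": 0.2, "tz": 0, "wx": 0, "wy": 0, "wz": 0, "jaw": 0},
    {"tx": -0.9, "ty": 0.2, "tz": 0, "wx": 0, "wy": 0, "wz": 0, "jaw": 0},
    {"tx": -0.9, "ty": 0.2, "tz": 0, "wx": 0, "wy": 0, "wz": 0, "jaw": 0},
    {"tx": -0.9, "ty": 0.2, "tz": 0, "wx": 0, "wy": 0, "wz": 0, "jaw": 0},
    {"tx": -0.9, "ty": 0.2, "tz": 0, "wx": 0, "wy": 0, "wz": 0, "jaw": 0},
    {"tx": -0.9, "ty": 0.2, "tz": 0, "wx": 0, "wy": 0, "wz": 0, "jaw": 0},
    {"tx": -0.9, "ty": 0.2, "tz": 0, "wx": 0, "wy": 0, "wz": 0, "jaw": 0},
    {"tx": -0.9, "ty": 0.2, "tz": 0, "wx": 0, "wy": 0, "wz": 0, "jaw": 0}
  ]
}}

```text
t: 6.2
tool_pos: [0.5712, -0.0786, 0.2566]
orientation: [-2.221, -2.219, 0.003]
wrist_force: [1.1, 0.4, -2.5]
gripper_width: 0.0452
grip_force: 41.9
```

Emit:
{"method": "carry_out", "body": {
  "moves": [
    {"tx": -0.9, "ty": 0.2, "tz": 0, "wx": 0, "wy": 0, "wz": 0, "jaw": 0},
    {"tx": -0.9, "ty": 0.2, "tz": 0, "wx": 0, "wy": 0, "wz": 0, "jaw": 0},
    {"tx": -0.9, "ty": 0.2, "tz": 0, "wx": 0, "wy": 0, "wz": 0, "jaw": 0},
    {"tx": -0.9, "ty": 0.13, "tz": 0, "wx": 0, "wy": 0, "wz": 0, "jaw": 0},
    {"tx": -0.9, "ty": 0, "tz": 0, "wx": 0, "wy": 0, "wz": 0, "jaw": 0},
    {"tx": -0.9, "ty": 0, "tz": 0, "wx": 0, "wy": 0, "wz": 0, "jaw": 0},
    {"tx": -0.7, "ty": 0, "tz": 0, "wx": 0, "wy": 0, "wz": 0, "jaw": 0},
    {"tx": -0.5, "ty": 0, "tz": 0, "wx": 0, "wy": 0, "wz": 0, "jaw": 0},
    {"tx": -0.8, "ty": 0, "tz": 0, "wx": 0, "wy": 0, "wz": 0, "jaw": 0},
    {"tx": 0, "ty": 0, "tz": 0, "wx": 0, "wy": 0, "wz": 0, "jaw": 0}
  ]
}}

```text
t: 7.2
tool_pos: [0.5934, -0.3011, 0.257]
orientation: [-2.223, -2.218, 0.002]
wrist_force: [0.2, -0.0, -2.8]
gripper_width: 0.0453
grip_force: 42.1
```

```bash
python3 - <<'E'
from h import *
s=monitor.observe();print(s["t"],s["tool_pos"],s["gripper_width"])
a,K,C=shot("wrist");b,_,_=shot("side")
cv2.imwrite("pics/m2.png",cv2.hconcat([cv2.resize(a,(400,300),interpolation=3),cv2.resize(b,(400,300),interpolation=3)]))
E
```

```text
7.2 [ 0.59335542 -0.30109073  0.25702744] 0.045299076712827256
```

View pics/m2.png

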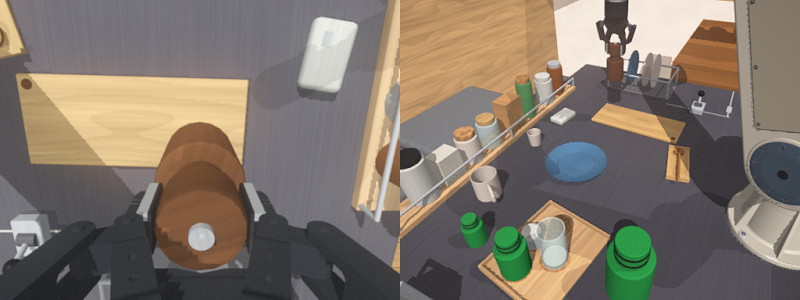

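The wrist view shows the mill held upright, with board corners at full-frame (23,100), (317,105) and (38,209). The side view confirms it is held clear.

```bash
python3 - <<'E'
from h import *
im,K,C=shot("wrist")
for p in[(23,100),(317,105),(38,209)]:print(ray(K,C,*p,.012).round(3))
E
```

```text
[ 0.328 -0.234  0.012]
[ 0.662 -0.24   0.012]
[ 0.321 -0.365  0.012]
```

Emit:
{"method": "carry_out", "body": {
  "moves": [
    {"tx": 0, "ty": 0, "tz": 0.5, "wx": 0, "wy": 0, "wz": 0, "jaw": 0},
    {"tx": 0, "ty": 0, "tz": 0.8, "wx": 0, "wy": 0, "wz": 0, "jaw": 0},
    {"tx": 0, "ty": 0, "tz": 1, "wx": 0, "wy": 0, "wz": 0, "jaw": 0},
    {"tx": 0, "ty": 0, "tz": 1, "wx": 0, "wy": 0, "wz": 0, "jaw": 0},
    {"tx": 0, "ty": 0, "tz": 0.8, "wx": 0, "wy": 0, "wz": 0, "jaw": 0},
    {"tx": 0, "ty": 0, "tz": 0.6, "wx": 0, "wy": 0, "wz": 0, "jaw": 0},
    {"tx": 0, "ty": 0, "tz": 0.3, "wx": 0, "wy": 0, "wz": 0, "jaw": 0},
    {"tx": 0, "ty": 0, "tz": 0.26, "wx": 0, "wy": 0, "wz": 0, "jaw": 0},
    {"tx": 0, "ty": 0, "tz": 0, "wx": 0, "wy": 0, "wz": 0, "jaw": 0},
    {"tx": 0, "ty": 0, "tz": 0, "wx": 0, "wy": 0, "wz": 0, "jaw": 0}
  ]
}}

```text
t: 8.35
tool_pos: [0.5952, -0.2982, 0.1011]
orientation: [2.22, 2.221, 0.001]
wrist_force: [-0.4, -0.4, -3.5]
gripper_width: 0.0447
grip_force: 41.6
```

Emit:
{"method": "carry_out", "body": {
  "moves": [
    {"tx": 0, "ty": 0, "tz": 0.05, "wx": 0, "wy": 0, "wz": 0, "jaw": 0},
    {"tx": 0, "ty": 0, "tz": 0, "wx": 0, "wy": 0, "wz": 0, "jaw": 0}
  ]
}}

```text
t: 8.55
tool_pos: [0.595, -0.2983, 0.0994]
orientation: [2.221, 2.221, 0.0]
wrist_force: [-0.1, -0.3, -2.8]
gripper_width: 0.0456
grip_force: 41.6
```

Emit:
{"method": "carry_out", "body": {
  "moves": [
    {"tx": 0, "ty": 0, "tz": 0, "wx": 0, "wy": 0, "wz": 0, "jaw": 0.8},
    {"tx": 0, "ty": 0, "tz": 0, "wx": 0, "wy": 0, "wz": 0, "jaw": 0.8},
    {"tx": 0, "ty": 0, "tz": 0, "wx": 0, "wy": 0, "wz": 0, "jaw": 0.8},
    {"tx": 0, "ty": 0, "tz": 0, "wx": 0, "wy": 0, "wz": 0, "jaw": 0.8},
    {"tx": 0, "ty": 0, "tz": 0, "wx": 0, "wy": 0, "wz": 0, "jaw": 0.8},
    {"tx": 0, "ty": 0, "tz": -0.5, "wx": 0, "wy": 0, "wz": 0, "jaw": 0.8},
    {"tx": 0, "ty": 0, "tz": -0.9, "wx": 0, "wy": 0, "wz": 0, "jaw": 0.8},
    {"tx": 0, "ty": 0, "tz": -1, "wx": 0, "wy": 0, "wz": 0, "jaw": 0.8},
    {"tx": 0, "ty": 0, "tz": -1, "wx": 0, "wy": 0, "wz": 0, "jaw": 0.8},
    {"tx": 0, "ty": 0, "tz": -1, "wx": 0, "wy": 0, "wz": 0, "jaw": 0.8}
  ]
}}

```text
t: 9.55
tool_pos: [0.5947, -0.2982, 0.2335]
orientation: [2.221, 2.221, 0.0]
wrist_force: [0.5, -0.3, 0.8]
gripper_width: 0.0683
grip_force: 0.0
```

Emit:
{"method": "carry_out", "body": {
  "moves": [
    {"tx": 0.9, "ty": -0.1, "tz": 0, "wx": 0, "wy": 0, "wz": 0, "jaw": 1},
    {"tx": 1, "ty": -0.1, "tz": 0, "wx": 0, "wy": 0, "wz": 0, "jaw": 1},
    {"tx": 1, "ty": -0.1, "tz": 0, "wx": 0, "wy": 0, "wz": 0, "jaw": 1},
    {"tx": 1, "ty": -0.1, "tz": 0, "wx": 0, "wy": 0, "wz": 0, "jaw": 1},
    {"tx": 1, "ty": -0.1, "tz": 0, "wx": 0, "wy": 0, "wz": 0, "jaw": 1},
    {"tx": 1, "ty": -0.1, "tz": 0, "wx": 0, "wy": 0, "wz": 0, "jaw": 1},
    {"tx": 1, "ty": -0.1, "tz": 0, "wx": 0, "wy": 0, "wz": 0, "jaw": 1},
    {"tx": 1, "ty": -0.1, "tz": 0, "wx": 0, "wy": 0, "wz": 0, "jaw": 1},
    {"tx": 1, "ty": -0.1, "tz": 0, "wx": 0, "wy": 0, "wz": 0, "jaw": 1},
    {"tx": 1, "ty": -0.1, "tz": 0, "wx": 0, "wy": 0, "wz": 0, "jaw": 1}
  ]
}}

```text
t: 10.55
tool_pos: [0.5646, -0.0, 0.2323]
orientation: [2.221, 2.221, 0.001]
wrist_force: [0.4, -0.1, 0.1]
gripper_width: 0.0853
grip_force: 0.0
```

Emit:
{"method": "carry_out", "body": {
  "moves": [
    {"tx": 1, "ty": -0.1, "tz": 0, "wx": 0, "wy": 0, "wz": 0, "jaw": 1},
    {"tx": 1, "ty": -0.1, "tz": 0, "wx": 0, "wy": 0, "wz": 0, "jaw": 1},
    {"tx": 1, "ty": -0.1, "tz": 0, "wx": 0, "wy": 0, "wz": 0, "jaw": 1},
    {"tx": 1, "ty": -0.1, "tz": 0, "wx": 0, "wy": 0, "wz": 0, "jaw": 1},
    {"tx": 1, "ty": -0.1, "tz": 0, "wx": 0, "wy": 0, "wz": 0, "jaw": 1},
    {"tx": 1, "ty": -0.1, "tz": 0, "wx": 0, "wy": 0, "wz": 0, "jaw": 1},
    {"tx": 1, "ty": -0.1, "tz": 0, "wx": 0, "wy": 0, "wz": 0, "jaw": 1},
    {"tx": 1, "ty": -0.1, "tz": 0, "wx": 0, "wy": 0, "wz": 0, "jaw": 1},
    {"tx": 1, "ty": -0.1, "tz": 0, "wx": 0, "wy": 0, "wz": 0, "jaw": 1},
    {"tx": 1, "ty": -0.05, "tz": 0, "wx": 0, "wy": 0, "wz": 0, "jaw": 1}
  ]
}}

```text
t: 11.55
tool_pos: [0.536, 0.3001, 0.2323]
orientation: [2.221, 2.221, 0.002]
wrist_force: [0.3, -0.4, -0.1]
gripper_width: 0.0853
grip_force: 0.0
```

Emit:
{"method": "carry_out", "body": {
  "moves": [
    {"tx": 1, "ty": 0, "tz": 0, "wx": 0, "wy": 0, "wz": 0, "jaw": 1},
    {"tx": 1, "ty": 0, "tz": 0, "wx": 0, "wy": 0, "wz": 0, "jaw": 1},
    {"tx": 1, "ty": 0, "tz": 0, "wx": 0, "wy": 0, "wz": 0, "jaw": 1},
    {"tx": 0, "ty": 0, "tz": 0, "wx": 0, "wy": 0, "wz": 0, "jaw": 1},
    {"tx": 0, "ty": 0, "tz": 0, "wx": 0, "wy": 0, "wz": 0, "jaw": 1},
    {"tx": 0, "ty": 0, "tz": 0, "wx": 0, "wy": 0, "wz": 0, "jaw": 1}
  ]
}}

```text
t: 12.15
tool_pos: [0.5362, 0.3879, 0.2315]
orientation: [2.222, 2.221, -0.0]
wrist_force: [0.4, -0.5, -0.4]
gripper_width: 0.0851
grip_force: 0.0
```

```bash
python3 - <<'E'
from h import *
s=monitor.observe();print(s["t"],s["tool_pos"],s["gripper_width"])
im,K,C=shot("wrist","w3.png");np.savez("pics/w3.npz",im=im,K=K,C=C)
h=cv2.cvtColor(im,cv2.COLOR_BGR2HSV)
print("cap pred",proj(K,C,[.5358,.3885,.128]))
e=proj(K,C,[.5358+.024,.3885,.128]);print(e)
# bright top face of cap: print V channel split
g=cv2.inRange(h,(50,80,30),(80,255,255));n,l,st,ce=cv2.connectedComponentsWithStats(g)
print([(st[i].tolist(),ce[i].round(1).tolist(),int(np.median(h[...,2][l==i]))) for i in range(1,n) if st[i][4]>500])
b,_,_=shot("side")
cv2.imwrite("pics/m3.png",cv2.hconcat([cv2.resize(im,(400,300),interpolation=3),cv2.resize(b,(400,300),interpolation=3)]))
E
```

```text
12.15 [0.53617355 0.38794448 0.23145521] 0.08509777001469855
cap pred [256.2173889  188.70356032]
[287.24336396 188.70751835]
[([218, 129, 77, 87, 4960], [256.0, 173.1], 169), ([355, 154, 71, 61, 3043], [389.6, 184.5], 156), ([0, 178, 95, 132, 8622], [39.4, 233.8], 105)]
```

View pics/m3.png

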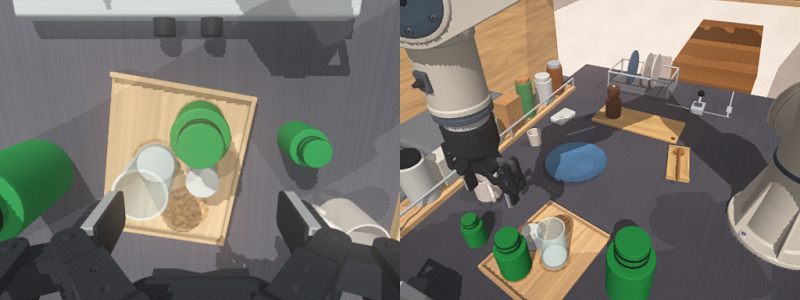

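The mill stands on the board (side view) and its bare cork spot is at about (234,269) in the full wrist frame. I'll check the cap's y and the cork more carefully.

```bash
python3 - <<'E'
from h import *
d=np.load("pics/w3.npz");im,K,C=d["im"],d["K"],d["C"];h=cv2.cvtColor(im,cv2.COLOR_BGR2HSV)
print("rim bottom pred",proj(K,C,[.5358,.3885-.024,.128]),"top",proj(K,C,[.5358,.3885+.024,.128]))
print([ (v,h[v,256].tolist()) for v in range(145,225,4)])
print([ (v,h[v,256].tolist()) for v in range(210,220)])
cv2.imwrite("pics/c3.png",cv2.resize(im[90:310,130:350],(600,600),interpolation=2))
E
```

```text
rim bottom pred [256.23197584 217.7408992 ] top [256.2020099  158.08951921]
[(145, [64, 124, 171]), (149, [63, 124, 173]), (153, [58, 111, 136]), (157, [60, 114, 145]), (161, [63, 125, 170]), (165, [64, 125, 170]), (169, [63, 127, 171]), (173, [64, 131, 169]), (177, [64, 129, 168]), (181, [64, 125, 170]), (185, [65, 133, 169]), (189, [66, 136, 169]), (193, [65, 125, 170]), (197, [66, 126, 170]), (201, [65, 126, 170]), (205, [65, 124, 168]), (209, [64, 120, 170]), (213, [64, 125, 167]), (217, [35, 18, 158]), (221, [33, 16, 157])]
[(210, [64, 123, 168]), (211, [64, 124, 167]), (212, [64, 116, 169]), (213, [64, 125, 167]), (214, [65, 120, 170]), (215, [64, 124, 165]), (216, [60, 50, 159]), (217, [35, 18, 158]), (218, [39, 11, 157]), (219, [38, 13, 159])]
```

View pics/c3.png

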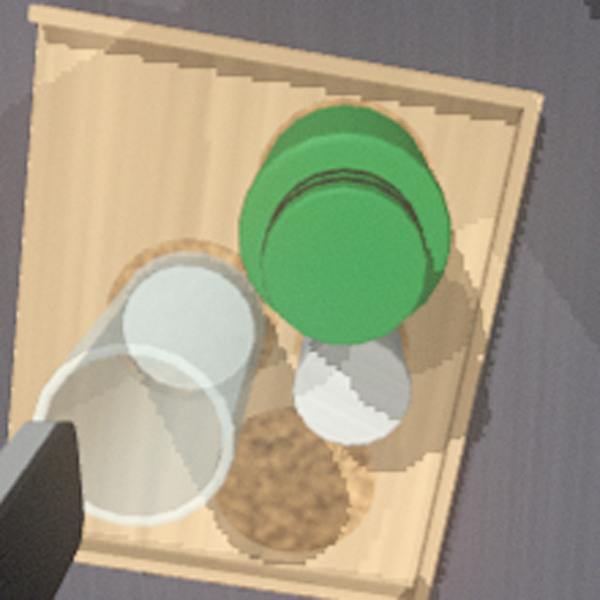

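```bash
python3 - <<'E'
from h import *
d=np.load("pics/w3.npz");print(ray(d["K"],d["C"],236.5,267.5,.008), ray(d["K"],d["C"],130+45/2.727,90+12/2.727,.018))
E
```

```text
[0.51104909 0.25216967 0.008     ] [0.42209813 0.45823822 0.018     ]
```

Emit:
{"method": "carry_out", "body": {
  "moves": [
    {"tx": 0, "ty": 0, "tz": 1, "wx": 0, "wy": 0, "wz": 0, "jaw": 1},
    {"tx": 0, "ty": 0, "tz": 1, "wx": 0, "wy": 0, "wz": 0, "jaw": 1},
    {"tx": 0, "ty": 0, "tz": 1, "wx": 0, "wy": 0, "wz": 0, "jaw": 1},
    {"tx": 0, "ty": 0, "tz": 1, "wx": 0, "wy": 0, "wz": 0, "jaw": 1},
    {"tx": 0, "ty": 0, "tz": 0.42, "wx": 0, "wy": 0, "wz": 0, "jaw": 1},
    {"tx": 0, "ty": 0, "tz": 0, "wx": 0, "wy": 0, "wz": 0, "jaw": 1},
    {"tx": 0, "ty": 0, "tz": 0, "wx": 0, "wy": 0, "wz": 0, "jaw": 0},
    {"tx": 0, "ty": 0, "tz": 0, "wx": 0, "wy": 0, "wz": 0, "jaw": 0},
    {"tx": 0, "ty": 0, "tz": 0, "wx": 0, "wy": 0, "wz": 0, "jaw": 0},
    {"tx": 0, "ty": 0, "tz": 0, "wx": 0, "wy": 0, "wz": 0, "jaw": 0}
  ]
}}

```text
t: 13.25
tool_pos: [0.5369, 0.3894, 0.1003]
orientation: [2.221, 2.221, 0.004]
wrist_force: [-1.2, -0.4, 5.7]
gripper_width: 0.0469
grip_force: 40.4
```

Emit:
{"method": "carry_out", "body": {
  "moves": [
    {"tx": 0, "ty": 0, "tz": 0, "wx": 0, "wy": 0, "wz": 0, "jaw": 0},
    {"tx": 0, "ty": 0, "tz": 0, "wx": 0, "wy": 0, "wz": 0, "jaw": 0},
    {"tx": 0, "ty": 0, "tz": 0, "wx": 0, "wy": 0, "wz": 0, "jaw": 0}
  ]
}}

```text
t: 13.55
tool_pos: [0.5369, 0.3895, 0.1003]
orientation: [2.221, 2.221, 0.004]
wrist_force: [-1.5, 0.3, 5.1]
gripper_width: 0.047
grip_force: 40.4
```

Emit:
{"method": "carry_out", "body": {
  "moves": [
    {"tx": 0, "ty": 0, "tz": -0.5, "wx": 0, "wy": 0, "wz": 0, "jaw": 0},
    {"tx": 0, "ty": 0, "tz": -1, "wx": 0, "wy": 0, "wz": 0, "jaw": 0},
    {"tx": 0, "ty": 0, "tz": -1, "wx": 0, "wy": 0, "wz": 0, "jaw": 0},
    {"tx": 0, "ty": 0, "tz": -1, "wx": 0, "wy": 0, "wz": 0, "jaw": 0},
    {"tx": 0, "ty": 0, "tz": -1, "wx": 0, "wy": 0, "wz": 0, "jaw": 0},
    {"tx": 0, "ty": 0, "tz": -1, "wx": 0, "wy": 0, "wz": 0, "jaw": 0},
    {"tx": -0.2, "ty": 0, "tz": 0, "wx": 0, "wy": 0, "wz": 0, "jaw": 0},
    {"tx": -0.4, "ty": 0, "tz": 0, "wx": 0, "wy": 0, "wz": 0, "jaw": 0},
    {"tx": -0.6, "ty": 0, "tz": 0, "wx": 0, "wy": 0, "wz": 0, "jaw": 0},
    {"tx": -0.8, "ty": 0, "tz": 0, "wx": 0, "wy": 0, "wz": 0, "jaw": 0}
  ]
}}

```text
t: 14.55
tool_pos: [0.5351, 0.3269, 0.2615]
orientation: [-2.22, -2.222, 0.005]
wrist_force: [0.1, -0.7, -3.4]
gripper_width: 0.0472
grip_force: 42.3
```

Emit:
{"method": "carry_out", "body": {
  "moves": [
    {"tx": -0.95, "ty": -0.1, "tz": 0, "wx": 0, "wy": 0, "wz": 0, "jaw": 0},
    {"tx": -0.95, "ty": -0.1, "tz": 0, "wx": 0, "wy": 0, "wz": 0, "jaw": 0},
    {"tx": -0.95, "ty": -0.1, "tz": 0, "wx": 0, "wy": 0, "wz": 0, "jaw": 0},
    {"tx": -0.95, "ty": -0.1, "tz": 0, "wx": 0, "wy": 0, "wz": 0, "jaw": 0},
    {"tx": -0.95, "ty": -0.1, "tz": 0, "wx": 0, "wy": 0, "wz": 0, "jaw": 0},
    {"tx": -0.95, "ty": -0.1, "tz": 0, "wx": 0, "wy": 0, "wz": 0, "jaw": 0},
    {"tx": -0.95, "ty": -0.1, "tz": 0, "wx": 0, "wy": 0, "wz": 0, "jaw": 0},
    {"tx": -0.95, "ty": -0.1, "tz": 0, "wx": 0, "wy": 0, "wz": 0, "jaw": 0},
    {"tx": -0.95, "ty": -0.1, "tz": 0, "wx": 0, "wy": 0, "wz": 0, "jaw": 0},
    {"tx": -0.95, "ty": -0.1, "tz": 0, "wx": 0, "wy": 0, "wz": 0, "jaw": 0}
  ]
}}

```text
t: 15.55
tool_pos: [0.5042, 0.0414, 0.2618]
orientation: [-2.221, -2.22, 0.004]
wrist_force: [0.3, -0.2, -3.0]
gripper_width: 0.0467
grip_force: 42.3
```

Emit:
{"method": "carry_out", "body": {
  "moves": [
    {"tx": -0.95, "ty": -0.05, "tz": 0, "wx": 0, "wy": 0, "wz": 0, "jaw": 0},
    {"tx": -0.95, "ty": -0.05, "tz": 0, "wx": 0, "wy": 0, "wz": 0, "jaw": 0},
    {"tx": -0.95, "ty": -0.05, "tz": 0, "wx": 0, "wy": 0, "wz": 0, "jaw": 0},
    {"tx": -0.95, "ty": -0.05, "tz": 0, "wx": 0, "wy": 0, "wz": 0, "jaw": 0},
    {"tx": -0.95, "ty": -0.05, "tz": 0, "wx": 0, "wy": 0, "wz": 0, "jaw": 0},
    {"tx": -0.95, "ty": -0.05, "tz": 0, "wx": 0, "wy": 0, "wz": 0, "jaw": 0},
    {"tx": -0.95, "ty": -0.05, "tz": 0, "wx": 0, "wy": 0, "wz": 0, "jaw": 0},
    {"tx": -0.95, "ty": -0.05, "tz": 0, "wx": 0, "wy": 0, "wz": 0, "jaw": 0},
    {"tx": -0.95, "ty": -0.05, "tz": 0, "wx": 0, "wy": 0, "wz": 0, "jaw": 0},
    {"tx": -0.95, "ty": -0.08, "tz": 0, "wx": 0, "wy": 0, "wz": 0, "jaw": 0}
  ]
}}

```text
t: 16.55
tool_pos: [0.488, -0.2426, 0.2617]
orientation: [-2.22, -2.219, 0.002]
wrist_force: [0.9, 1.1, -2.9]
gripper_width: 0.0468
grip_force: 42.3
```

Emit:
{"method": "carry_out", "body": {
  "moves": [
    {"tx": -0.9, "ty": 0, "tz": 0, "wx": 0, "wy": 0, "wz": 0, "jaw": 0},
    {"tx": -0.6, "ty": 0, "tz": 0, "wx": 0, "wy": 0, "wz": 0, "jaw": 0},
    {"tx": -0.4, "ty": 0, "tz": 0.4, "wx": 0, "wy": 0, "wz": 0, "jaw": 0},
    {"tx": 0, "ty": 0, "tz": 1, "wx": 0, "wy": 0, "wz": 0, "jaw": 0},
    {"tx": 0, "ty": 0, "tz": 1, "wx": 0, "wy": 0, "wz": 0, "jaw": 0},
    {"tx": 0, "ty": 0, "tz": 1, "wx": 0, "wy": 0, "wz": 0, "jaw": 0},
    {"tx": 0, "ty": 0, "tz": 1, "wx": 0, "wy": 0, "wz": 0, "jaw": 0},
    {"tx": 0, "ty": 0, "tz": 0.6, "wx": 0, "wy": 0, "wz": 0, "jaw": 0},
    {"tx": 0, "ty": 0, "tz": 0.3, "wx": 0, "wy": 0, "wz": 0, "jaw": 0},
    {"tx": 0, "ty": 0, "tz": 0, "wx": 0, "wy": 0, "wz": 0, "jaw": 0}
  ]
}}

```text
t: 17.55
tool_pos: [0.4889, -0.2975, 0.1034]
orientation: [-2.219, -2.22, 0.001]
wrist_force: [0.3, -0.6, -3.5]
gripper_width: 0.0473
grip_force: 44.1
```

Emit:
{"method": "carry_out", "body": {
  "moves": [
    {"tx": 0, "ty": 0, "tz": 0.05, "wx": 0, "wy": 0, "wz": 0, "jaw": 0},
    {"tx": 0, "ty": 0, "tz": 0, "wx": 0, "wy": 0, "wz": 0, "jaw": 0},
    {"tx": 0, "ty": 0, "tz": 0, "wx": 0, "wy": 0, "wz": 0, "jaw": 0.8},
    {"tx": 0, "ty": 0, "tz": 0, "wx": 0, "wy": 0, "wz": 0, "jaw": 0.8},
    {"tx": 0, "ty": 0, "tz": 0, "wx": 0, "wy": 0, "wz": 0, "jaw": 0.8},
    {"tx": 0, "ty": 0, "tz": 0, "wx": 0, "wy": 0, "wz": 0, "jaw": 0.8},
    {"tx": 0, "ty": 0, "tz": 0, "wx": 0, "wy": 0, "wz": 0, "jaw": 0.8},
    {"tx": 0, "ty": 0, "tz": -0.4, "wx": 0, "wy": 0, "wz": 0, "jaw": 0.8},
    {"tx": 0, "ty": 0, "tz": -1, "wx": 0, "wy": 0, "wz": 0, "jaw": 0.8},
    {"tx": 0, "ty": 0, "tz": -1, "wx": 0, "wy": 0, "wz": 0, "jaw": 0.8}
  ]
}}

```text
t: 18.55
tool_pos: [0.49, -0.298, 0.176]
orientation: [-2.221, -2.221, 0.0]
wrist_force: [-0.5, -0.5, -0.0]
gripper_width: 0.0683
grip_force: 0.0
```

Emit:
{"method": "carry_out", "body": {
  "moves": [
    {"tx": 0, "ty": 0, "tz": -1, "wx": 0, "wy": 0, "wz": 0, "jaw": 0.8},
    {"tx": 0, "ty": 0, "tz": -1, "wx": 0, "wy": 0, "wz": 0, "jaw": 0.8},
    {"tx": 0.95, "ty": -0.067, "tz": 0, "wx": 0, "wy": 0, "wz": 0, "jaw": 1},
    {"tx": 1, "ty": -0.1, "tz": 0, "wx": 0, "wy": 0, "wz": 0, "jaw": 1},
    {"tx": 1, "ty": -0.1, "tz": 0, "wx": 0, "wy": 0, "wz": 0, "jaw": 1},
    {"tx": 1, "ty": -0.1, "tz": 0, "wx": 0, "wy": 0, "wz": 0, "jaw": 1},
    {"tx": 1, "ty": -0.1, "tz": 0, "wx": 0, "wy": 0, "wz": 0, "jaw": 1},
    {"tx": 1, "ty": -0.1, "tz": 0, "wx": 0, "wy": 0, "wz": 0, "jaw": 1},
    {"tx": 1, "ty": -0.1, "tz": 0, "wx": 0, "wy": 0, "wz": 0, "jaw": 1},
    {"tx": 1, "ty": 0, "tz": 0, "wx": 0, "wy": 0, "wz": 0, "jaw": 1}
  ]
}}

```text
t: 19.55
tool_pos: [0.4699, -0.0586, 0.2359]
orientation: [2.221, 2.221, 0.001]
wrist_force: [0.2, 0.1, 0.3]
gripper_width: 0.0853
grip_force: 0.0
```

Emit:
{"method": "carry_out", "body": {
  "moves": [
    {"tx": 1, "ty": 0, "tz": 0, "wx": 0, "wy": 0, "wz": 0, "jaw": 1},
    {"tx": 1, "ty": 0, "tz": 0, "wx": 0, "wy": 0, "wz": 0, "jaw": 1},
    {"tx": 1, "ty": 0, "tz": 0, "wx": 0, "wy": 0, "wz": 0, "jaw": 1},
    {"tx": 1, "ty": 0, "tz": 0, "wx": 0, "wy": 0, "wz": 0, "jaw": 1},
    {"tx": 1, "ty": 0, "tz": 0, "wx": 0, "wy": 0, "wz": 0, "jaw": 1},
    {"tx": 1, "ty": 0, "tz": 0, "wx": 0, "wy": 0, "wz": 0, "jaw": 1},
    {"tx": 1, "ty": 0, "tz": 0, "wx": 0, "wy": 0, "wz": 0, "jaw": 1},
    {"tx": 1, "ty": 0, "tz": 0, "wx": 0, "wy": 0, "wz": 0, "jaw": 1},
    {"tx": 1, "ty": 0, "tz": 0, "wx": 0, "wy": 0, "wz": 0, "jaw": 1},
    {"tx": 1, "ty": 0, "tz": 0, "wx": 0, "wy": 0, "wz": 0, "jaw": 1}
  ]
}}

```text
t: 20.55
tool_pos: [0.4702, 0.2416, 0.2359]
orientation: [2.221, 2.221, 0.001]
wrist_force: [-0.1, -0.6, -0.0]
gripper_width: 0.0855
grip_force: 0.0
```

Emit:
{"method": "carry_out", "body": {
  "moves": [
    {"tx": 1, "ty": 0, "tz": 0, "wx": 0, "wy": 0, "wz": 0, "jaw": 1},
    {"tx": 1, "ty": 0, "tz": 0, "wx": 0, "wy": 0, "wz": 0, "jaw": 1},
    {"tx": 1, "ty": 0, "tz": 0, "wx": 0, "wy": 0, "wz": 0, "jaw": 1},
    {"tx": 0, "ty": 0, "tz": 0, "wx": 0, "wy": 0, "wz": 0, "jaw": 1},
    {"tx": 0, "ty": 0, "tz": 0, "wx": 0, "wy": 0, "wz": 0, "jaw": 1},
    {"tx": 0, "ty": 0, "tz": 0, "wx": 0, "wy": 0, "wz": 0, "jaw": 1}
  ]
}}

```text
t: 21.15
tool_pos: [0.4702, 0.3294, 0.2352]
orientation: [2.222, 2.221, -0.001]
wrist_force: [-0.5, 0.2, 0.3]
gripper_width: 0.085
grip_force: 0.0
```

```bash
python3 - <<'E'
from h import *
s=monitor.observe();print(s["t"],s["tool_pos"],s["gripper_width"])
im,K,C=shot("wrist");np.savez("pics/w4.npz",im=im,K=K,C=C)
print("rim pred",proj(K,C,[.470,.3305,.118]),proj(K,C,[.502,.3305,.118]),proj(K,C,[.470,.2985,.118]))
b,_,_=shot("side")
cv2.imwrite("pics/m4.png",cv2.hconcat([im[90:384,60:460],cv2.resize(b,(392,294),interpolation=3)]))
E
```

```text
21.15 [0.47016138 0.32942565 0.2351999 ] 0.0849881815216174
rim pred [256.53102428 183.38188509] [295.88692577 183.38788634] [256.53932672 220.13274077]
```

View pics/m4.png

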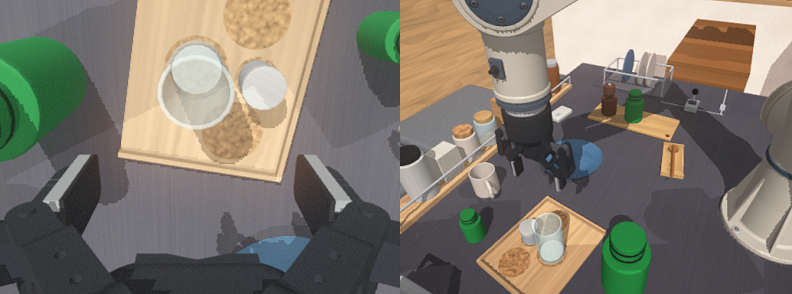

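The tumbler rim is centred at about (256,182), as predicted, and the mill and canister stand on the board. Both freed cork spots are visible. Next, grip the tumbler.

Emit:
{"method": "carry_out", "body": {
  "moves": [
    {"tx": 0, "ty": 0, "tz": 1, "wx": 0, "wy": 0, "wz": 0, "jaw": 1},
    {"tx": 0, "ty": 0, "tz": 1, "wx": 0, "wy": 0, "wz": 0, "jaw": 1},
    {"tx": 0, "ty": 0, "tz": 1, "wx": 0, "wy": 0, "wz": 0, "jaw": 1},
    {"tx": 0, "ty": 0, "tz": 1, "wx": 0, "wy": 0, "wz": 0, "jaw": 1},
    {"tx": 0, "ty": 0, "tz": 0.8, "wx": 0, "wy": 0, "wz": 0, "jaw": 1},
    {"tx": 0, "ty": 0, "tz": 0.28, "wx": 0, "wy": 0, "wz": 0, "jaw": 1},
    {"tx": 0, "ty": 0, "tz": 0, "wx": 0, "wy": 0, "wz": 0, "jaw": 1},
    {"tx": 0, "ty": 0, "tz": 0, "wx": 0, "wy": 0, "wz": 0, "jaw": 0},
    {"tx": 0, "ty": 0, "tz": 0, "wx": 0, "wy": 0, "wz": 0, "jaw": 0},
    {"tx": 0, "ty": 0, "tz": 0, "wx": 0, "wy": 0, "wz": 0, "jaw": 0}
  ]
}}

```text
t: 22.25
tool_pos: [0.471, 0.3309, 0.0843]
orientation: [2.221, 2.221, 0.004]
wrist_force: [-2.9, -1.1, 6.3]
gripper_width: 0.064
grip_force: 43.6
```

Emit:
{"method": "carry_out", "body": {
  "moves": [
    {"tx": 0, "ty": 0, "tz": 0, "wx": 0, "wy": 0, "wz": 0, "jaw": 0},
    {"tx": 0, "ty": 0, "tz": 0, "wx": 0, "wy": 0, "wz": 0, "jaw": 0},
    {"tx": 0, "ty": 0, "tz": 0, "wx": 0, "wy": 0, "wz": 0, "jaw": 0}
  ]
}}

```text
t: 22.55
tool_pos: [0.471, 0.3309, 0.0843]
orientation: [2.221, 2.221, 0.004]
wrist_force: [-2.8, -0.6, 6.7]
gripper_width: 0.0636
grip_force: 43.5
```

Emit:
{"method": "carry_out", "body": {
  "moves": [
    {"tx": 0, "ty": 0, "tz": -0.5, "wx": 0, "wy": 0, "wz": 0, "jaw": 0},
    {"tx": 0, "ty": 0, "tz": -1, "wx": 0, "wy": 0, "wz": 0, "jaw": 0},
    {"tx": 0, "ty": 0, "tz": -1, "wx": 0, "wy": 0, "wz": 0, "jaw": 0},
    {"tx": 0, "ty": 0, "tz": -1, "wx": 0, "wy": 0, "wz": 0, "jaw": 0},
    {"tx": 0, "ty": 0, "tz": -1, "wx": 0, "wy": 0, "wz": 0, "jaw": 0},
    {"tx": 0, "ty": 0, "tz": -1, "wx": 0, "wy": 0, "wz": 0, "jaw": 0},
    {"tx": -0.2, "ty": 0, "tz": 0, "wx": 0, "wy": 0, "wz": 0, "jaw": 0},
    {"tx": -0.4, "ty": 0, "tz": 0, "wx": 0, "wy": 0, "wz": 0, "jaw": 0},
    {"tx": -0.6, "ty": 0, "tz": 0, "wx": 0, "wy": 0, "wz": 0, "jaw": 0},
    {"tx": -0.8, "ty": 0, "tz": 0, "wx": 0, "wy": 0, "wz": 0, "jaw": 0}
  ]
}}

```text
t: 23.55
tool_pos: [0.4692, 0.2685, 0.246]
orientation: [-2.22, -2.222, 0.004]
wrist_force: [-0.3, -0.9, -2.9]
gripper_width: 0.0635
grip_force: 45.4
```

Emit:
{"method": "carry_out", "body": {
  "moves": [
    {"tx": -0.95, "ty": 0, "tz": 0, "wx": 0, "wy": 0, "wz": 0, "jaw": 0},
    {"tx": -0.95, "ty": 0, "tz": 0, "wx": 0, "wy": 0, "wz": 0, "jaw": 0},
    {"tx": -0.95, "ty": 0, "tz": 0, "wx": 0, "wy": 0, "wz": 0, "jaw": 0},
    {"tx": -0.95, "ty": 0, "tz": 0, "wx": 0, "wy": 0, "wz": 0, "jaw": 0},
    {"tx": -0.95, "ty": 0, "tz": 0, "wx": 0, "wy": 0, "wz": 0, "jaw": 0},
    {"tx": -0.95, "ty": -0.2, "tz": 0, "wx": 0, "wy": 0, "wz": 0, "jaw": 0},
    {"tx": -0.95, "ty": -0.2, "tz": 0, "wx": 0, "wy": 0, "wz": 0, "jaw": 0},
    {"tx": -0.95, "ty": -0.2, "tz": 0, "wx": 0, "wy": 0, "wz": 0, "jaw": 0},
    {"tx": -0.95, "ty": -0.2, "tz": 0, "wx": 0, "wy": 0, "wz": 0, "jaw": 0},
    {"tx": -0.95, "ty": -0.2, "tz": 0, "wx": 0, "wy": 0, "wz": 0, "jaw": 0}
  ]
}}

```text
t: 24.55
tool_pos: [0.4381, -0.0167, 0.2461]
orientation: [-2.221, -2.22, 0.003]
wrist_force: [0.5, -0.3, -2.3]
gripper_width: 0.0639
grip_force: 45.4
```

Emit:
{"method": "carry_out", "body": {
  "moves": [
    {"tx": -0.95, "ty": -0.2, "tz": 0, "wx": 0, "wy": 0, "wz": 0, "jaw": 0},
    {"tx": -0.95, "ty": -0.2, "tz": 0, "wx": 0, "wy": 0, "wz": 0, "jaw": 0},
    {"tx": -0.95, "ty": -0.2, "tz": 0, "wx": 0, "wy": 0, "wz": 0, "jaw": 0},
    {"tx": -0.95, "ty": -0.2, "tz": 0, "wx": 0, "wy": 0, "wz": 0, "jaw": 0},
    {"tx": -0.95, "ty": -0.2, "tz": 0, "wx": 0, "wy": 0, "wz": 0, "jaw": 0},
    {"tx": -0.95, "ty": -0.2, "tz": 0, "wx": 0, "wy": 0, "wz": 0, "jaw": 0},
    {"tx": -0.95, "ty": -0.2, "tz": 0, "wx": 0, "wy": 0, "wz": 0, "jaw": 0},
    {"tx": -0.95, "ty": -0.2, "tz": 0, "wx": 0, "wy": 0, "wz": 0, "jaw": 0},
    {"tx": -0.95, "ty": -0.23, "tz": 0, "wx": 0, "wy": 0, "wz": 0, "jaw": 0},
    {"tx": -0.5, "ty": 0, "tz": 0, "wx": 0, "wy": 0, "wz": 0, "jaw": 0}
  ]
}}

```text
t: 25.55
tool_pos: [0.3828, -0.2878, 0.2462]
orientation: [-2.222, -2.217, 0.002]
wrist_force: [-0.3, -0.4, -2.5]
gripper_width: 0.0637
grip_force: 45.4
```

Emit:
{"method": "carry_out", "body": {
  "moves": [
    {"tx": -0.38, "ty": 0, "tz": 0, "wx": 0, "wy": 0, "wz": 0, "jaw": 0},
    {"tx": 0, "ty": 0, "tz": 0.4, "wx": 0, "wy": 0, "wz": 0, "jaw": 0},
    {"tx": 0, "ty": 0, "tz": 1, "wx": 0, "wy": 0, "wz": 0, "jaw": 0},
    {"tx": 0, "ty": 0, "tz": 1, "wx": 0, "wy": 0, "wz": 0, "jaw": 0},
    {"tx": 0, "ty": 0, "tz": 1, "wx": 0, "wy": 0, "wz": 0, "jaw": 0},
    {"tx": 0, "ty": 0, "tz": 1, "wx": 0, "wy": 0, "wz": 0, "jaw": 0},
    {"tx": 0, "ty": 0, "tz": 0.6, "wx": 0, "wy": 0, "wz": 0, "jaw": 0},
    {"tx": 0, "ty": 0, "tz": 0.3, "wx": 0, "wy": 0, "wz": 0, "jaw": 0},
    {"tx": 0, "ty": 0, "tz": 0, "wx": 0, "wy": 0, "wz": 0, "jaw": 0},
    {"tx": 0, "ty": 0, "tz": 0, "wx": 0, "wy": 0, "wz": 0, "jaw": 0}
  ]
}}

```text
t: 26.55
tool_pos: [0.3854, -0.2969, 0.0883]
orientation: [-2.221, -2.222, -0.0]
wrist_force: [0.4, 0.5, -1.8]
gripper_width: 0.0632
grip_force: 44.8
```

Emit:
{"method": "carry_out", "body": {
  "moves": [
    {"tx": 0, "ty": 0, "tz": 0.04, "wx": 0, "wy": 0, "wz": 0, "jaw": 0},
    {"tx": 0, "ty": 0, "tz": 0, "wx": 0, "wy": 0, "wz": 0, "jaw": 0},
    {"tx": 0, "ty": 0, "tz": 0, "wx": 0, "wy": 0, "wz": 0, "jaw": 0.92},
    {"tx": 0, "ty": 0, "tz": 0, "wx": 0, "wy": 0, "wz": 0, "jaw": 0.92},
    {"tx": 0, "ty": 0, "tz": 0, "wx": 0, "wy": 0, "wz": 0, "jaw": 0.92},
    {"tx": 0, "ty": 0, "tz": 0, "wx": 0, "wy": 0, "wz": 0, "jaw": 0.92},
    {"tx": 0, "ty": 0, "tz": 0, "wx": 0, "wy": 0, "wz": 0, "jaw": 0.92},
    {"tx": 0, "ty": 0, "tz": -0.4, "wx": 0, "wy": 0, "wz": 0, "jaw": 0.92},
    {"tx": 0, "ty": 0, "tz": -0.64, "wx": 0, "wy": 0, "wz": 0, "jaw": 0.92},
    {"tx": 0, "ty": 0, "tz": -1, "wx": 0, "wy": 0, "wz": 0, "jaw": 0.92}
  ]
}}

```text
t: 27.55
tool_pos: [0.3846, -0.297, 0.1488]
orientation: [-2.22, -2.22, 0.0]
wrist_force: [0.2, -0.5, 0.0]
gripper_width: 0.0786
grip_force: 0.0
```

Emit:
{"method": "carry_out", "body": {
  "moves": [
    {"tx": 0, "ty": 0, "tz": -1, "wx": 0, "wy": 0, "wz": 0, "jaw": 0.92},
    {"tx": 0, "ty": 0, "tz": -1, "wx": 0, "wy": 0, "wz": 0, "jaw": 0.92},
    {"tx": 0, "ty": 0, "tz": -1, "wx": 0, "wy": 0, "wz": 0, "jaw": 0.92},
    {"tx": 0.55, "ty": 0, "tz": 0, "wx": 0, "wy": 0, "wz": 0, "jaw": 1},
    {"tx": 1, "ty": 0.3, "tz": 0, "wx": 0, "wy": 0, "wz": 0, "jaw": 1},
    {"tx": 1, "ty": 0.3, "tz": 0, "wx": 0, "wy": 0, "wz": 0, "jaw": 1},
    {"tx": 1, "ty": 0.3, "tz": 0, "wx": 0, "wy": 0, "wz": 0, "jaw": 1},
    {"tx": 1, "ty": 0.3, "tz": 0, "wx": 0, "wy": 0, "wz": 0, "jaw": 1},
    {"tx": 1, "ty": 0.3, "tz": 0, "wx": 0, "wy": 0, "wz": 0, "jaw": 1},
    {"tx": 1, "ty": 0.3, "tz": 0, "wx": 0, "wy": 0, "wz": 0, "jaw": 1}
  ]
}}

```text
t: 28.55
tool_pos: [0.439, -0.0994, 0.2385]
orientation: [-2.221, -2.221, 0.0]
wrist_force: [0.7, -0.3, -0.3]
gripper_width: 0.0852
grip_force: 0.0
```

Emit:
{"method": "carry_out", "body": {
  "moves": [
    {"tx": 1, "ty": 0.3, "tz": 0, "wx": 0, "wy": 0, "wz": 0, "jaw": 1},
    {"tx": 1, "ty": 0.3, "tz": 0, "wx": 0, "wy": 0, "wz": 0, "jaw": 1},
    {"tx": 1, "ty": 0.3, "tz": 0, "wx": 0, "wy": 0, "wz": 0, "jaw": 1},
    {"tx": 1, "ty": 0.3, "tz": 0, "wx": 0, "wy": 0, "wz": 0, "jaw": 1},
    {"tx": 1, "ty": 0.3, "tz": 0, "wx": 0, "wy": 0, "wz": 0, "jaw": 1},
    {"tx": 1, "ty": 0.3, "tz": 0, "wx": 0, "wy": 0, "wz": 0, "jaw": 1},
    {"tx": 1, "ty": 0.3, "tz": 0, "wx": 0, "wy": 0, "wz": 0, "jaw": 1},
    {"tx": 1, "ty": 0.3, "tz": 0, "wx": 0, "wy": 0, "wz": 0, "jaw": 1},
    {"tx": 1, "ty": 0.3, "tz": 0, "wx": 0, "wy": 0, "wz": 0, "jaw": 1},
    {"tx": 1, "ty": 0.3, "tz": 0, "wx": 0, "wy": 0, "wz": 0, "jaw": 1}
  ]
}}

```text
t: 29.55
tool_pos: [0.5288, 0.2004, 0.2384]
orientation: [-2.221, -2.221, 0.001]
wrist_force: [0.2, -0.1, 0.4]
gripper_width: 0.0856
grip_force: 0.0
```

Emit:
{"method": "carry_out", "body": {
  "moves": [
    {"tx": 1, "ty": 0.3, "tz": 0, "wx": 0, "wy": 0, "wz": 0, "jaw": 1},
    {"tx": 1, "ty": 0.03, "tz": 0, "wx": 0, "wy": 0, "wz": 0, "jaw": 1},
    {"tx": 1, "ty": 0, "tz": 0, "wx": 0, "wy": 0, "wz": 0, "jaw": 1},
    {"tx": 1, "ty": 0, "tz": 0, "wx": 0, "wy": 0, "wz": 0, "jaw": 1},
    {"tx": 0, "ty": 0, "tz": 0, "wx": 0, "wy": 0, "wz": 0, "jaw": 1},
    {"tx": 0, "ty": 0, "tz": 0, "wx": 0, "wy": 0, "wz": 0, "jaw": 1},
    {"tx": 0, "ty": 0, "tz": 0, "wx": 0, "wy": 0, "wz": 0, "jaw": 1}
  ]
}}

```text
t: 30.25
tool_pos: [0.5388, 0.3181, 0.2384]
orientation: [2.222, 2.221, -0.001]
wrist_force: [0.8, 0.2, -0.4]
gripper_width: 0.0853
grip_force: 0.0
```

```bash
python3 - <<'E'
from h import *
s=monitor.observe();print(s["t"],s["tool_pos"],s["gripper_width"])
im,K,C=shot("wrist");np.savez("pics/w5.npz",im=im,K=K,C=C)
b,_,_=shot("scene")
for n,p in dict(can=(.5357,.389,.008),mill=(.5124,.254,.008),tum=(.4699,.3308,.008),tin=(.5389,.3191,.056)).items():
    print(n,proj(K,C,p).round(1))
cv2.imwrite("pics/m5.png",cv2.hconcat([cv2.resize(im[60:300,150:390],(480,480),interpolation=2),b[100:340,80:400]]) if 0 else np.hstack([cv2.resize(im[60:300,150:390],(480,480),interpolation=2),cv2.copyMakeBorder(b[100:340,100:410],0,240,0,0,0)]))
E
```

```text
30.25 [0.53880897 0.31807499 0.23835355] 0.08531311734587418
can [254.1  93.7]
mill [234.9 211. ]
tum [196.1 147.2]
tin [257.  166.3]
```

View pics/m5.png

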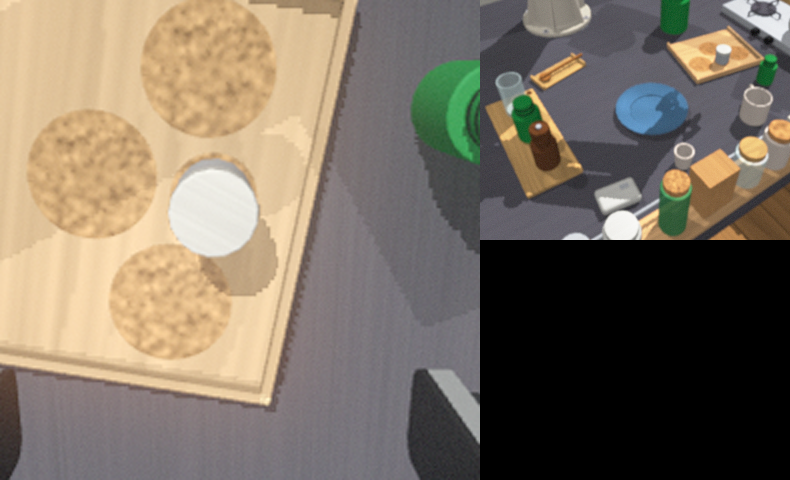

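The wrist view shows the cork centres at full-frame (254,94), (196,147) and (235,211), matching the fit to under 1 mm. The tin lid is at (257,165). The scene view shows all three tall things standing on the board. Now grip the tin.

Emit:
{"method": "carry_out", "body": {
  "moves": [
    {"tx": 0, "ty": 0, "tz": 1, "wx": 0, "wy": 0, "wz": 0, "jaw": 1},
    {"tx": 0, "ty": 0, "tz": 1, "wx": 0, "wy": 0, "wz": 0, "jaw": 1},
    {"tx": 0, "ty": 0, "tz": 1, "wx": 0, "wy": 0, "wz": 0, "jaw": 1},
    {"tx": 0, "ty": 0, "tz": 1, "wx": 0, "wy": 0, "wz": 0, "jaw": 1},
    {"tx": 0, "ty": 0, "tz": 1, "wx": 0, "wy": 0, "wz": 0, "jaw": 1},
    {"tx": 0, "ty": 0, "tz": 1, "wx": 0, "wy": 0, "wz": 0, "jaw": 1},
    {"tx": 0, "ty": 0, "tz": 0.6, "wx": 0, "wy": 0, "wz": 0, "jaw": 1},
    {"tx": 0, "ty": 0, "tz": 0.37, "wx": 0, "wy": 0, "wz": 0, "jaw": 1},
    {"tx": 0, "ty": 0, "tz": 0, "wx": 0, "wy": 0, "wz": 0, "jaw": 1},
    {"tx": 0, "ty": 0, "tz": 0, "wx": 0, "wy": 0, "wz": 0, "jaw": 0}
  ]
}}

```text
t: 31.35
tool_pos: [0.5399, 0.3189, 0.0302]
orientation: [2.222, 2.221, 0.001]
wrist_force: [0.1, -0.0, 0.4]
gripper_width: 0.073
grip_force: 0.0
```

Emit:
{"method": "carry_out", "body": {
  "moves": [
    {"tx": 0, "ty": 0, "tz": 0, "wx": 0, "wy": 0, "wz": 0, "jaw": 0},
    {"tx": 0, "ty": 0, "tz": 0, "wx": 0, "wy": 0, "wz": 0, "jaw": 0},
    {"tx": 0, "ty": 0, "tz": 0, "wx": 0, "wy": 0, "wz": 0, "jaw": 0},
    {"tx": 0, "ty": 0, "tz": 0, "wx": 0, "wy": 0, "wz": 0, "jaw": 0},
    {"tx": 0, "ty": 0, "tz": 0, "wx": 0, "wy": 0, "wz": 0, "jaw": 0},
    {"tx": 0, "ty": 0, "tz": 0, "wx": 0, "wy": 0, "wz": 0, "jaw": 0}
  ]
}}

```text
t: 31.95
tool_pos: [0.5399, 0.3193, 0.0309]
orientation: [2.221, 2.221, 0.003]
wrist_force: [-1.9, -1.2, 6.0]
gripper_width: 0.0442
grip_force: 39.9
```

```bash
python3 - <<'E'
from h import *
from numpy.linalg import norm
for n in("wrist0","scene0","side0"):
    d=np.load(f"pics/{n}.npz");K,C=d["K"],d["C"];h=cv2.cvtColor(d["im"],cv2.COLOR_BGR2HSV)
    m=cv2.morphologyEx(cv2.inRange(h,(95,80,40),(115,255,255)),cv2.MORPH_CLOSE,np.ones((9,9)))
    if n=="scene0": m[:170]=0;m[:,:200]=0
    if n=="side0": m[:150]=0
    c=max(cv2.findContours(m,0,1)[0],key=cv2.contourArea)[:,0]
    W=np.array([ray(K,C,*p,.018)[:2] for p in c],np.float32);print(n,cv2.minEnclosingCircle(W),W.mean(0),(W.max(0)+W.min(0))/2)
E
```

```text
wrist0 ((0.5894817113876343, 0.012806510552763939), 0.09937357902526855) [0.5892181  0.01653926] [0.5893689  0.01299473]
scene0 ((0.5893159508705139, 0.014841324649751186), 0.10279159992933273) [0.5915896  0.01221071] [0.5891837  0.01456751]
side0 ((0.5897170901298523, 0.013643941842019558), 0.10026175528764725) [0.5886158  0.01686129] [0.5897025  0.01297423]
```

Emit:
{"method": "carry_out", "body": {
  "moves": [
    {"tx": 0, "ty": 0, "tz": -0.5, "wx": 0, "wy": 0, "wz": 0, "jaw": 0},
    {"tx": 0, "ty": 0, "tz": -1, "wx": 0, "wy": 0, "wz": 0, "jaw": 0},
    {"tx": 0, "ty": 0, "tz": -1, "wx": 0, "wy": 0, "wz": 0, "jaw": 0},
    {"tx": 0, "ty": 0, "tz": -1, "wx": 0, "wy": 0, "wz": 0, "jaw": 0},
    {"tx": -0.4, "ty": 0, "tz": 0, "wx": 0, "wy": 0, "wz": 0, "jaw": 0},
    {"tx": -0.8, "ty": 0.1, "tz": 0, "wx": 0, "wy": 0, "wz": 0, "jaw": 0},
    {"tx": -0.9, "ty": 0.2, "tz": 0, "wx": 0, "wy": 0, "wz": 0, "jaw": 0},
    {"tx": -0.9, "ty": 0.2, "tz": 0, "wx": 0, "wy": 0, "wz": 0, "jaw": 0},
    {"tx": -0.9, "ty": 0.2, "tz": 0, "wx": 0, "wy": 0, "wz": 0, "jaw": 0},
    {"tx": -0.9, "ty": 0.2, "tz": 0, "wx": 0, "wy": 0, "wz": 0, "jaw": 0}
  ]
}}

```text
t: 32.95
tool_pos: [0.5659, 0.1733, 0.1344]
orientation: [-2.221, -2.221, 0.001]
wrist_force: [0.6, 1.6, -2.3]
gripper_width: 0.0446
grip_force: 41.3
```

Emit:
{"method": "carry_out", "body": {
  "moves": [
    {"tx": -0.9, "ty": 0.2, "tz": 0, "wx": 0, "wy": 0, "wz": 0, "jaw": 0},
    {"tx": -0.9, "ty": 0.2, "tz": 0, "wx": 0, "wy": 0, "wz": 0, "jaw": 0},
    {"tx": -0.9, "ty": 0.2, "tz": 0, "wx": 0, "wy": 0, "wz": 0, "jaw": 0},
    {"tx": -0.9, "ty": 0.18, "tz": 0, "wx": 0, "wy": 0, "wz": 0, "jaw": 0},
    {"tx": -0.9, "ty": 0, "tz": 0, "wx": 0, "wy": 0, "wz": 0, "jaw": 0},
    {"tx": -0.6, "ty": 0, "tz": 0, "wx": 0, "wy": 0, "wz": 0, "jaw": 0},
    {"tx": -0.28, "ty": 0, "tz": 0.5, "wx": 0, "wy": 0, "wz": 0, "jaw": 0},
    {"tx": 0, "ty": 0, "tz": 1, "wx": 0, "wy": 0, "wz": 0, "jaw": 0},
    {"tx": 0, "ty": 0, "tz": 0.8, "wx": 0, "wy": 0, "wz": 0, "jaw": 0},
    {"tx": 0, "ty": 0, "tz": 0.6, "wx": 0, "wy": 0, "wz": 0, "jaw": 0}
  ]
}}

```text
t: 33.95
tool_pos: [0.5881, 0.0136, 0.0448]
orientation: [-2.22, -2.22, 0.003]
wrist_force: [-0.1, -0.2, -1.4]
gripper_width: 0.0442
grip_force: 41.3
```

Emit:
{"method": "carry_out", "body": {
  "moves": [
    {"tx": 0, "ty": 0, "tz": 0.4, "wx": 0, "wy": 0, "wz": 0, "jaw": 0},
    {"tx": 0, "ty": 0, "tz": 0.15, "wx": 0, "wy": 0, "wz": 0, "jaw": 0},
    {"tx": 0, "ty": 0, "tz": 0, "wx": 0, "wy": 0, "wz": 0, "jaw": 0},
    {"tx": 0, "ty": 0, "tz": 0, "wx": 0, "wy": 0, "wz": 0, "jaw": 0}
  ]
}}

```text
t: 34.35
tool_pos: [0.5902, 0.0136, 0.0315]
orientation: [2.221, 2.221, 0.001]
wrist_force: [0.1, 0.2, -1.5]
gripper_width: 0.0444
grip_force: 41.3
```

Emit:
{"method": "carry_out", "body": {
  "moves": [
    {"tx": 0, "ty": 0, "tz": 0.1, "wx": 0, "wy": 0, "wz": 0, "jaw": 0},
    {"tx": 0, "ty": 0, "tz": 0.04, "wx": 0, "wy": 0, "wz": 0, "jaw": 0},
    {"tx": 0, "ty": 0, "tz": 0, "wx": 0, "wy": 0, "wz": 0, "jaw": 0},
    {"tx": 0, "ty": 0, "tz": 0, "wx": 0, "wy": 0, "wz": 0, "jaw": 0}
  ]
}}

```text
t: 34.75
tool_pos: [0.5899, 0.0135, 0.027]
orientation: [2.221, 2.221, 0.001]
wrist_force: [-1.1, -0.1, -0.2]
gripper_width: 0.0444
grip_force: 41.4
```

Emit:
{"method": "carry_out", "body": {
  "moves": [
    {"tx": 0, "ty": 0, "tz": 0, "wx": 0, "wy": 0, "wz": 0, "jaw": 0.8},
    {"tx": 0, "ty": 0, "tz": 0, "wx": 0, "wy": 0, "wz": 0, "jaw": 0.8},
    {"tx": 0, "ty": 0, "tz": 0, "wx": 0, "wy": 0, "wz": 0, "jaw": 0.8},
    {"tx": 0, "ty": 0, "tz": 0, "wx": 0, "wy": 0, "wz": 0, "jaw": 0.8},
    {"tx": 0, "ty": 0, "tz": 0, "wx": 0, "wy": 0, "wz": 0, "jaw": 0.8},
    {"tx": 0, "ty": 0, "tz": -0.5, "wx": 0, "wy": 0, "wz": 0, "jaw": 0.8},
    {"tx": 0, "ty": 0, "tz": -0.5, "wx": 0, "wy": 0, "wz": 0, "jaw": 0.8},
    {"tx": 0, "ty": 0, "tz": -1, "wx": 0, "wy": 0, "wz": 0, "jaw": 0.8},
    {"tx": 0, "ty": 0, "tz": -1, "wx": 0, "wy": 0, "wz": 0, "jaw": 0.8},
    {"tx": 0, "ty": 0, "tz": -1, "wx": 0, "wy": 0, "wz": 0, "jaw": 0.8}
  ]
}}

```text
t: 35.75
tool_pos: [0.5899, 0.0135, 0.1495]
orientation: [2.221, 2.221, 0.002]
wrist_force: [0.5, 0.2, -0.4]
gripper_width: 0.0686
grip_force: 0.0
```

Emit:
{"method": "carry_out", "body": {
  "moves": [
    {"tx": 0, "ty": 0, "tz": -1, "wx": 0, "wy": 0, "wz": 0, "jaw": 0.95},
    {"tx": 0, "ty": 0, "tz": -1, "wx": 0, "wy": 0, "wz": 0, "jaw": 0.95},
    {"tx": 0, "ty": 0, "tz": -1, "wx": 0, "wy": 0, "wz": 0, "jaw": 0.95},
    {"tx": 0, "ty": 0, "tz": 0, "wx": 0, "wy": 0, "wz": 0, "jaw": 0.95},
    {"tx": 0, "ty": 0, "tz": 0, "wx": 0, "wy": 0, "wz": 0, "jaw": 0.95}
  ]
}}

```text
t: 36.25
tool_pos: [0.5901, 0.0135, 0.2386]
orientation: [2.22, 2.22, 0.003]
wrist_force: [-0.8, -0.4, -0.5]
gripper_width: 0.0811
grip_force: 0.0
```

```bash
python3 - <<'E'
from h import *
s=monitor.observe();print(s["t"],s["tool_pos"],s["gripper_width"])
im,K,C=shot("wrist","w6.png");h=cv2.cvtColor(im,cv2.COLOR_BGR2HSV)
print("tin pred",proj(K,C,[.5895,.0135,.052]),proj(K,C,[.6125,.0135,.052]))
bl=cv2.inRange(h,(95,80,40),(115,255,255))
c=max(cv2.findContours(cv2.morphologyEx(bl,cv2.MORPH_CLOSE,np.ones((9,9))),0,1)[0],key=cv2.contourArea)
W=np.array([ray(K,C,*p,.018)[:2] for p in c[:,0]],np.float32);print(cv2.minEnclosingCircle(W))
f=np.zeros_like(bl);cv2.drawContours(f,[cv2.convexHull(c)],-1,255,-1);t=cv2.morphologyEx(f&~bl,cv2.MORPH_OPEN,np.ones((5,5)))
n,l,st,ce=cv2.connectedComponentsWithStats(t);print([(st[i].tolist(),ce[i].round(1)) for i in range(1,n) if st[i][4]>300])
E
```

```text
36.25 [0.59005528 0.01349376 0.23855399] 0.0810522745082456
tin pred [255.70212901 166.57220092] [278.33552382 166.56708121]
((0.5890259742736816, 0.012846466153860092), 0.09932907670736313)
[([233, 140, 51, 59, 1999], array([257., 167.]))]
```

Emit:
{"method": "carry_out", "body": {
  "moves": [
    {"tx": -0.9, "ty": -0.6, "tz": 0, "wx": 0, "wy": 0, "wz": 0, "jaw": 0.95},
    {"tx": -0.9, "ty": -0.6, "tz": 0, "wx": 0, "wy": 0, "wz": 0, "jaw": 0.95},
    {"tx": -0.9, "ty": -0.6, "tz": 0, "wx": 0, "wy": 0, "wz": 0, "jaw": 0.95},
    {"tx": -0.9, "ty": -0.6, "tz": 0, "wx": 0, "wy": 0, "wz": 0, "jaw": 0.95},
    {"tx": -0.9, "ty": -0.6, "tz": 0, "wx": 0, "wy": 0, "wz": 0, "jaw": 0.95},
    {"tx": -0.9, "ty": -0.6, "tz": 0, "wx": 0, "wy": 0, "wz": 0, "jaw": 0.95},
    {"tx": -0.9, "ty": -0.6, "tz": 0, "wx": 0, "wy": 0, "wz": 0, "jaw": 0.95},
    {"tx": -0.9, "ty": -0.6, "tz": 0, "wx": 0, "wy": 0, "wz": 0, "jaw": 0.95},
    {"tx": -0.9, "ty": -0.6, "tz": 0, "wx": 0, "wy": 0, "wz": 0, "jaw": 0.95},
    {"tx": -0.9, "ty": -0.6, "tz": 0, "wx": 0, "wy": 0, "wz": 0, "jaw": 0.95}
  ]
}}

```text
t: 37.3
tool_pos: [0.4081, -0.257, 0.2357]
orientation: [-2.22, -2.22, 0.001]
wrist_force: [0.2, -0.6, -0.1]
gripper_width: 0.0812
grip_force: 0.0
```

Emit:
{"method": "carry_out", "body": {
  "moves": [
    {"tx": -0.9, "ty": -0.6, "tz": 0, "wx": 0, "wy": 0, "wz": 0, "jaw": 0.95},
    {"tx": -0.46, "ty": -0.23, "tz": 0, "wx": 0, "wy": 0, "wz": 0, "jaw": 0.95},
    {"tx": 0, "ty": 0, "tz": 1, "wx": 0, "wy": 0, "wz": 0, "jaw": 0.95},
    {"tx": 0, "ty": 0, "tz": 1, "wx": 0, "wy": 0, "wz": 0, "jaw": 0.95},
    {"tx": 0, "ty": 0, "tz": 0.7, "wx": 0, "wy": 0, "wz": 0, "jaw": 0.95},
    {"tx": 0, "ty": 0, "tz": 0, "wx": 0, "wy": 0, "wz": 0, "jaw": 0.95},
    {"tx": 0, "ty": 0, "tz": 0, "wx": 0, "wy": 0, "wz": 0, "jaw": 0.95},
    {"tx": 0, "ty": 0, "tz": 0, "wx": 0, "wy": 0, "wz": 0, "jaw": 0.95}
  ]
}}

```text
t: 38.1
tool_pos: [0.3853, -0.2976, 0.1566]
orientation: [2.221, 2.221, 0.0]
wrist_force: [0.3, -0.5, 0.2]
gripper_width: 0.0816
grip_force: 0.0
```

```bash
python3 - <<'E'
from h import *
s=monitor.observe();print(s["t"],s["tool_pos"],s["orientation"],s["gripper_width"])
E
```

```text
38.1 [ 0.38526729 -0.29758841  0.15655943] [2.22062934e+00 2.22082007e+00 1.96799918e-04] 0.08157541242129192
```

Emit:
{"method": "carry_out", "body": {
  "moves": [
    {"tx": 0, "ty": 0, "tz": 1, "wx": 0, "wy": 0, "wz": 0, "jaw": 0.95},
    {"tx": 0, "ty": 0, "tz": 0.8, "wx": 0, "wy": 0, "wz": 0, "jaw": 0.95},
    {"tx": 0, "ty": 0, "tz": 0.5, "wx": 0, "wy": 0, "wz": 0, "jaw": 0.95},
    {"tx": 0, "ty": 0, "tz": 0, "wx": 0, "wy": 0, "wz": 0, "jaw": 0.95},
    {"tx": 0, "ty": 0, "tz": 0, "wx": 0, "wy": 0, "wz": 0, "jaw": 0.95},
    {"tx": 0, "ty": 0, "tz": 0, "wx": 0, "wy": 0, "wz": 0, "jaw": 0},
    {"tx": 0, "ty": 0, "tz": 0, "wx": 0, "wy": 0, "wz": 0, "jaw": 0},
    {"tx": 0, "ty": 0, "tz": 0, "wx": 0, "wy": 0, "wz": 0, "jaw": 0},
    {"tx": 0, "ty": 0, "tz": 0, "wx": 0, "wy": 0, "wz": 0, "jaw": 0},
    {"tx": 0, "ty": 0, "tz": 0, "wx": 0, "wy": 0, "wz": 0, "jaw": 0}
  ]
}}

```text
t: 39.1
tool_pos: [0.3856, -0.298, 0.0884]
orientation: [2.22, 2.22, 0.0]
wrist_force: [-2.0, 0.6, 8.4]
gripper_width: 0.0638
grip_force: 42.2
```

Emit:
{"method": "carry_out", "body": {
  "moves": [
    {"tx": 0, "ty": 0, "tz": 0, "wx": 0, "wy": 0, "wz": 0, "jaw": 0},
    {"tx": 0, "ty": 0, "tz": -0.5, "wx": 0, "wy": 0, "wz": 0, "jaw": 0},
    {"tx": 0, "ty": 0, "tz": -1, "wx": 0, "wy": 0, "wz": 0, "jaw": 0},
    {"tx": 0, "ty": 0, "tz": -1, "wx": 0, "wy": 0, "wz": 0, "jaw": 0},
    {"tx": 0, "ty": 0, "tz": -1, "wx": 0, "wy": 0, "wz": 0, "jaw": 0},
    {"tx": 0, "ty": 0, "tz": -1, "wx": 0, "wy": 0, "wz": 0, "jaw": 0},
    {"tx": 0, "ty": 0, "tz": -1, "wx": 0, "wy": 0, "wz": 0, "jaw": 0},
    {"tx": 0, "ty": 0, "tz": 0, "wx": 0, "wy": 0, "wz": 0, "jaw": 0}
  ]
}}

```text
t: 39.9
tool_pos: [0.3866, -0.2987, 0.2564]
orientation: [2.216, 2.216, 0.002]
wrist_force: [0.2, -1.4, -2.5]
gripper_width: 0.0638
grip_force: 45.4
```

Emit:
{"method": "carry_out", "body": {
  "moves": [
    {"tx": 0.2, "ty": 0, "tz": 0, "wx": 0, "wy": 0, "wz": 0, "jaw": 0},
    {"tx": 0.4, "ty": 0.2, "tz": 0, "wx": 0, "wy": 0, "wz": 0, "jaw": 0},
    {"tx": 0.6, "ty": 0.2, "tz": 0, "wx": 0, "wy": 0, "wz": 0, "jaw": 0},
    {"tx": 0.8, "ty": 0.2, "tz": 0, "wx": 0, "wy": 0, "wz": 0, "jaw": 0},
    {"tx": 0.95, "ty": 0.2, "tz": 0, "wx": 0, "wy": 0, "wz": 0, "jaw": 0},
    {"tx": 0.95, "ty": 0.2, "tz": 0, "wx": 0, "wy": 0, "wz": 0, "jaw": 0},
    {"tx": 0.95, "ty": 0.2, "tz": 0, "wx": 0, "wy": 0, "wz": 0, "jaw": 0},
    {"tx": 0.95, "ty": 0.2, "tz": 0, "wx": 0, "wy": 0, "wz": 0, "jaw": 0},
    {"tx": 0.95, "ty": 0.2, "tz": 0, "wx": 0, "wy": 0, "wz": 0, "jaw": 0},
    {"tx": 0.95, "ty": 0.2, "tz": 0, "wx": 0, "wy": 0, "wz": 0, "jaw": 0}
  ]
}}

```text
t: 40.9
tool_pos: [0.4379, -0.064, 0.2503]
orientation: [-2.22, -2.22, 0.002]
wrist_force: [-0.9, -0.5, -2.8]
gripper_width: 0.0639
grip_force: 45.4
```

Emit:
{"method": "carry_out", "body": {
  "moves": [
    {"tx": 0.95, "ty": 0.2, "tz": 0, "wx": 0, "wy": 0, "wz": 0, "jaw": 0},
    {"tx": 0.95, "ty": 0.2, "tz": 0, "wx": 0, "wy": 0, "wz": 0, "jaw": 0},
    {"tx": 0.95, "ty": 0.2, "tz": 0, "wx": 0, "wy": 0, "wz": 0, "jaw": 0},
    {"tx": 0.95, "ty": 0.2, "tz": 0, "wx": 0, "wy": 0, "wz": 0, "jaw": 0},
    {"tx": 0.95, "ty": 0.2, "tz": 0, "wx": 0, "wy": 0, "wz": 0, "jaw": 0},
    {"tx": 0.95, "ty": 0.03, "tz": 0, "wx": 0, "wy": 0, "wz": 0, "jaw": 0},
    {"tx": 0.95, "ty": 0, "tz": 0, "wx": 0, "wy": 0, "wz": 0, "jaw": 0},
    {"tx": 0.95, "ty": 0, "tz": 0, "wx": 0, "wy": 0, "wz": 0, "jaw": 0},
    {"tx": 0.95, "ty": 0, "tz": 0, "wx": 0, "wy": 0, "wz": 0, "jaw": 0},
    {"tx": 0.95, "ty": 0, "tz": 0, "wx": 0, "wy": 0, "wz": 0, "jaw": 0}
  ]
}}

```text
t: 41.9
tool_pos: [0.468, 0.2204, 0.25]
orientation: [-2.22, -2.221, 0.004]
wrist_force: [0.1, -0.1, -2.3]
gripper_width: 0.0634
grip_force: 45.4
```

Emit:
{"method": "carry_out", "body": {
  "moves": [
    {"tx": 0.95, "ty": 0, "tz": 0, "wx": 0, "wy": 0, "wz": 0, "jaw": 0},
    {"tx": 0.95, "ty": 0, "tz": 0, "wx": 0, "wy": 0, "wz": 0, "jaw": 0},
    {"tx": 0.8, "ty": 0, "tz": 0, "wx": 0, "wy": 0, "wz": 0, "jaw": 0},
    {"tx": 0.6, "ty": 0, "tz": 0, "wx": 0, "wy": 0, "wz": 0, "jaw": 0},
    {"tx": 0.4, "ty": 0, "tz": 0, "wx": 0, "wy": 0, "wz": 0, "jaw": 0},
    {"tx": 0, "ty": 0, "tz": 1, "wx": 0, "wy": 0, "wz": 0, "jaw": 0},
    {"tx": 0, "ty": 0, "tz": 1, "wx": 0, "wy": 0, "wz": 0, "jaw": 0},
    {"tx": 0, "ty": 0, "tz": 1, "wx": 0, "wy": 0, "wz": 0, "jaw": 0},
    {"tx": 0, "ty": 0, "tz": 0, "wx": 0, "wy": 0, "wz": 0, "jaw": 0},
    {"tx": 0, "ty": 0, "tz": 0, "wx": 0, "wy": 0, "wz": 0, "jaw": 0}
  ]
}}

```text
t: 42.9
tool_pos: [0.4694, 0.3294, 0.1616]
orientation: [-2.222, -2.221, 0.002]
wrist_force: [-0.5, 0.3, -2.7]
gripper_width: 0.0636
grip_force: 46.0
```

```bash
python3 - <<'E'
from h import *
s=monitor.observe();print(s["t"],s["tool_pos"],s["orientation"],s["gripper_width"])
E
```

```text
42.9 [0.46941983 0.3294282  0.16164117] [-2.22157094 -2.22097374  0.00248497] 0.06362280805302369
```

Emit:
{"method": "carry_out", "body": {
  "moves": [
    {"tx": 0, "ty": 0.02, "tz": 0.8, "wx": 0, "wy": 0, "wz": 0, "jaw": 0},
    {"tx": 0, "ty": 0, "tz": 0.8, "wx": 0, "wy": 0, "wz": 0, "jaw": 0},
    {"tx": 0, "ty": 0, "tz": 0.5, "wx": 0, "wy": 0, "wz": 0, "jaw": 0},
    {"tx": 0, "ty": 0, "tz": 0.3, "wx": 0, "wy": 0, "wz": 0, "jaw": 0},
    {"tx": 0, "ty": 0, "tz": 0.12, "wx": 0, "wy": 0, "wz": 0, "jaw": 0},
    {"tx": 0, "ty": 0, "tz": 0, "wx": 0, "wy": 0, "wz": 0, "jaw": 0},
    {"tx": 0, "ty": 0, "tz": 0, "wx": 0, "wy": 0, "wz": 0, "jaw": 0}
  ]
}}

```text
t: 43.6
tool_pos: [0.4708, 0.3301, 0.087]
orientation: [2.221, 2.221, 0.002]
wrist_force: [0.5, -0.9, -2.3]
gripper_width: 0.0633
grip_force: 46.0
```

Emit:
{"method": "carry_out", "body": {
  "moves": [
    {"tx": 0, "ty": 0, "tz": 0.06, "wx": 0, "wy": 0, "wz": 0, "jaw": 0},
    {"tx": 0, "ty": 0, "tz": 0.03, "wx": 0, "wy": 0, "wz": 0, "jaw": 0},
    {"tx": 0, "ty": 0, "tz": 0, "wx": 0, "wy": 0, "wz": 0, "jaw": 0}
  ]
}}

```text
t: 43.9
tool_pos: [0.4708, 0.3302, 0.0845]
orientation: [2.221, 2.221, 0.002]
wrist_force: [-2.4, -0.8, 5.4]
gripper_width: 0.063
grip_force: 46.7
```

Emit:
{"method": "carry_out", "body": {
  "moves": [
    {"tx": 0, "ty": 0, "tz": 0, "wx": 0, "wy": 0, "wz": 0, "jaw": 0.95},
    {"tx": 0, "ty": 0, "tz": 0, "wx": 0, "wy": 0, "wz": 0, "jaw": 0.95},
    {"tx": 0, "ty": 0, "tz": 0, "wx": 0, "wy": 0, "wz": 0, "jaw": 0.95},
    {"tx": 0, "ty": 0, "tz": 0, "wx": 0, "wy": 0, "wz": 0, "jaw": 0.95},
    {"tx": 0, "ty": 0, "tz": 0, "wx": 0, "wy": 0, "wz": 0, "jaw": 0.95},
    {"tx": 0, "ty": 0, "tz": -0.5, "wx": 0, "wy": 0, "wz": 0, "jaw": 0.95},
    {"tx": 0, "ty": 0, "tz": -1, "wx": 0, "wy": 0, "wz": 0, "jaw": 0.95},
    {"tx": 0, "ty": 0, "tz": -1, "wx": 0, "wy": 0, "wz": 0, "jaw": 0.95},
    {"tx": 0, "ty": 0, "tz": -1, "wx": 0, "wy": 0, "wz": 0, "jaw": 0.95},
    {"tx": 0, "ty": 0, "tz": -1, "wx": 0, "wy": 0, "wz": 0, "jaw": 0.95}
  ]
}}

```text
t: 44.9
tool_pos: [0.4703, 0.3297, 0.2208]
orientation: [2.221, 2.221, 0.001]
wrist_force: [1.2, 0.6, -1.2]
gripper_width: 0.0813
grip_force: 0.0
```

Emit:
{"method": "carry_out", "body": {
  "moves": [
    {"tx": 0, "ty": 0, "tz": -0.5, "wx": 0, "wy": 0, "wz": 0, "jaw": 0.95},
    {"tx": 0, "ty": 0, "tz": 0, "wx": 0, "wy": 0, "wz": 0, "jaw": 0.95},
    {"tx": 0, "ty": 0, "tz": 0, "wx": 0, "wy": 0, "wz": 0, "jaw": 0.95},
    {"tx": 0, "ty": 0, "tz": 0, "wx": 0, "wy": 0, "wz": 0, "jaw": 0.95}
  ]
}}

```text
t: 45.3
tool_pos: [0.4696, 0.3293, 0.2324]
orientation: [-2.221, -2.221, 0.003]
wrist_force: [-0.9, 0.6, -0.7]
gripper_width: 0.081
grip_force: 0.0
```

```bash
python3 - <<'E'
from h import *
s=monitor.observe();print(s["t"],s["tool_pos"],s["orientation"])
im,K,C=shot("wrist");np.savez("pics/w7.npz",im=im,K=K,C=C);print(proj(K,C,[.47,.3308,.118]),proj(K,C,[.4699,.3308,.008]))
E
```

```text
45.3 [0.46964525 0.32928275 0.23240806] [-2.22118599 -2.22120874  0.00269548]
[257.36774473 183.68558265] [257.30777908 157.89172475]
```

Emit:
{"method": "carry_out", "body": {
  "moves": [
    {"tx": -0.92, "ty": 0.07, "tz": 0, "wx": 0, "wy": 0, "wz": 0, "jaw": 0.85},
    {"tx": -1, "ty": 0.1, "tz": 0, "wx": 0, "wy": 0, "wz": 0, "jaw": 0.85},
    {"tx": -1, "ty": 0.1, "tz": 0, "wx": 0, "wy": 0, "wz": 0, "jaw": 0.85},
    {"tx": -1, "ty": 0.1, "tz": 0, "wx": 0, "wy": 0, "wz": 0, "jaw": 0.85},
    {"tx": -1, "ty": 0.1, "tz": 0, "wx": 0, "wy": 0, "wz": 0, "jaw": 0.85},
    {"tx": -1, "ty": 0.1, "tz": 0, "wx": 0, "wy": 0, "wz": 0, "jaw": 0.85},
    {"tx": -1, "ty": 0.1, "tz": 0, "wx": 0, "wy": 0, "wz": 0, "jaw": 0.85},
    {"tx": -1, "ty": 0, "tz": 0, "wx": 0, "wy": 0, "wz": 0, "jaw": 0.85},
    {"tx": -1, "ty": 0, "tz": 0, "wx": 0, "wy": 0, "wz": 0, "jaw": 0.85},
    {"tx": -1, "ty": 0, "tz": 0, "wx": 0, "wy": 0, "wz": 0, "jaw": 0.85}
  ]
}}

```text
t: 46.35
tool_pos: [0.4897, 0.0309, 0.2324]
orientation: [-2.221, -2.221, 0.002]
wrist_force: [0.3, 0.2, 0.1]
gripper_width: 0.0727
grip_force: 0.0
```

Emit:
{"method": "carry_out", "body": {
  "moves": [
    {"tx": -1, "ty": 0, "tz": 0, "wx": 0, "wy": 0, "wz": 0, "jaw": 0.85},
    {"tx": -1, "ty": 0, "tz": 0, "wx": 0, "wy": 0, "wz": 0, "jaw": 0.85},
    {"tx": -1, "ty": 0, "tz": 0, "wx": 0, "wy": 0, "wz": 0, "jaw": 0.85},
    {"tx": -1, "ty": 0, "tz": 0, "wx": 0, "wy": 0, "wz": 0, "jaw": 0.85},
    {"tx": -1, "ty": 0, "tz": 0, "wx": 0, "wy": 0, "wz": 0, "jaw": 0.85},
    {"tx": -1, "ty": 0, "tz": 0, "wx": 0, "wy": 0, "wz": 0, "jaw": 0.85},
    {"tx": -1, "ty": 0, "tz": 0, "wx": 0, "wy": 0, "wz": 0, "jaw": 0.85},
    {"tx": -1, "ty": 0, "tz": 0, "wx": 0, "wy": 0, "wz": 0, "jaw": 0.85},
    {"tx": -1, "ty": 0, "tz": 0, "wx": 0, "wy": 0, "wz": 0, "jaw": 0.85},
    {"tx": -1, "ty": 0, "tz": 0, "wx": 0, "wy": 0, "wz": 0, "jaw": 0.85}
  ]
}}

```text
t: 47.35
tool_pos: [0.4897, -0.2689, 0.2322]
orientation: [-2.22, -2.22, 0.001]
wrist_force: [0.4, 0.8, -0.3]
gripper_width: 0.0723
grip_force: 0.0
```

Emit:
{"method": "carry_out", "body": {
  "moves": [
    {"tx": -1, "ty": 0, "tz": 0, "wx": 0, "wy": 0, "wz": 0, "jaw": 0.85},
    {"tx": 0, "ty": 0, "tz": 0, "wx": 0, "wy": 0, "wz": 0, "jaw": 0.85},
    {"tx": 0, "ty": 0, "tz": 1, "wx": 0, "wy": 0, "wz": 0, "jaw": 0.85},
    {"tx": 0, "ty": 0, "tz": 1, "wx": 0, "wy": 0, "wz": 0, "jaw": 0.85},
    {"tx": 0, "ty": 0, "tz": 0, "wx": 0, "wy": 0, "wz": 0, "jaw": 0.85},
    {"tx": 0, "ty": 0, "tz": 0, "wx": 0, "wy": 0, "wz": 0, "jaw": 0.85},
    {"tx": 0, "ty": 0, "tz": 0, "wx": 0, "wy": 0, "wz": 0, "jaw": 0.85}
  ]
}}

```text
t: 48.05
tool_pos: [0.4912, -0.298, 0.1747]
orientation: [2.22, 2.221, 0.001]
wrist_force: [0.8, -1.1, 0.0]
gripper_width: 0.0728
grip_force: 0.0
```

```bash
python3 - <<'E'
from h import *
s=monitor.observe();print(s["t"],s["tool_pos"],s["orientation"])
a,b=np.load("pics/w4.npz"),np.load("pics/w7.npz");A,B=[cv2.cvtColor(x["im"],6) for x in(a,b)]
def m(x,y,w,h):
    r=cv2.matchTemplate(B[y-12:y+h+12,x-12:x+w+12],A[y:y+h,x:x+w],5);_,v,_,l=cv2.minMaxLoc(r);return l[0]-12,l[1]-12,round(v,3)
print("rim",m(212,150,90,75),"millcork",m(262,215,60,40),"tincork",m(295,150,55,60))
print([proj(d["K"],d["C"],p).round(1).tolist() for p in([.4699,.3308,.118],[.5124,.254,.008],[.5389,.319,.008]) for d in(a,b)])
E
```

```text
48.05 [ 0.49118421 -0.29795786  0.17466204] [2.21998008e+00 2.22084777e+00 6.52394795e-04]
rim (2, 0, 0.957) millcork (1, 1, 0.973) tincork (1, 2, 0.362)
[[256.4, 183.0], [257.2, 183.7], [292.0, 220.9], [293.0, 221.6], [316.9, 167.9], [318.1, 168.2]]
```

Emit:
{"method": "carry_out", "body": {
  "moves": [
    {"tx": 0, "ty": -0.03, "tz": 1, "wx": 0, "wy": 0, "wz": 0, "jaw": 0.85},
    {"tx": 0, "ty": 0, "tz": 0.9, "wx": 0, "wy": 0, "wz": 0, "jaw": 0.85},
    {"tx": 0, "ty": 0, "tz": 0.45, "wx": 0, "wy": 0, "wz": 0, "jaw": 0.85},
    {"tx": 0, "ty": 0, "tz": 0, "wx": 0, "wy": 0, "wz": 0, "jaw": 0.85},
    {"tx": 0, "ty": 0, "tz": 0, "wx": 0, "wy": 0, "wz": 0, "jaw": 0.85},
    {"tx": 0, "ty": 0, "tz": 0, "wx": 0, "wy": 0, "wz": 0, "jaw": 0},
    {"tx": 0, "ty": 0, "tz": 0, "wx": 0, "wy": 0, "wz": 0, "jaw": 0},
    {"tx": 0, "ty": 0, "tz": 0, "wx": 0, "wy": 0, "wz": 0, "jaw": 0},
    {"tx": 0, "ty": 0, "tz": 0, "wx": 0, "wy": 0, "wz": 0, "jaw": 0},
    {"tx": 0, "ty": 0, "tz": 0, "wx": 0, "wy": 0, "wz": 0, "jaw": 0}
  ]
}}

```text
t: 49.05
tool_pos: [0.4902, -0.2985, 0.1045]
orientation: [2.22, 2.22, 0.001]
wrist_force: [-1.4, -0.3, 6.0]
gripper_width: 0.0471
grip_force: 40.3
```

Emit:
{"method": "carry_out", "body": {
  "moves": [
    {"tx": 0, "ty": 0, "tz": 0, "wx": 0, "wy": 0, "wz": 0, "jaw": 0},
    {"tx": 0, "ty": 0, "tz": 0, "wx": 0, "wy": 0, "wz": 0, "jaw": 0}
  ]
}}

```text
t: 49.25
tool_pos: [0.4902, -0.2985, 0.1044]
orientation: [2.22, 2.22, 0.001]
wrist_force: [-1.0, 0.3, 5.5]
gripper_width: 0.0469
grip_force: 40.3
```

Emit:
{"method": "carry_out", "body": {
  "moves": [
    {"tx": 0, "ty": 0, "tz": -0.5, "wx": 0, "wy": 0, "wz": 0, "jaw": 0},
    {"tx": 0, "ty": 0, "tz": -1, "wx": 0, "wy": 0, "wz": 0, "jaw": 0},
    {"tx": 0, "ty": 0, "tz": -1, "wx": 0, "wy": 0, "wz": 0, "jaw": 0},
    {"tx": 0, "ty": 0, "tz": -1, "wx": 0, "wy": 0, "wz": 0, "jaw": 0},
    {"tx": 0, "ty": 0, "tz": -1, "wx": 0, "wy": 0, "wz": 0, "jaw": 0},
    {"tx": 0, "ty": 0, "tz": -1, "wx": 0, "wy": 0, "wz": 0, "jaw": 0},
    {"tx": 0, "ty": 0, "tz": 0, "wx": 0, "wy": 0, "wz": 0, "jaw": 0}
  ]
}}

```text
t: 49.95
tool_pos: [0.4914, -0.299, 0.2733]
orientation: [2.216, 2.216, 0.003]
wrist_force: [1.6, -0.9, -2.5]
gripper_width: 0.0468
grip_force: 42.5
```

Emit:
{"method": "carry_out", "body": {
  "moves": [
    {"tx": 0.2, "ty": 0, "tz": 0, "wx": 0, "wy": 0, "wz": 0, "jaw": 0},
    {"tx": 0.4, "ty": 0.12, "tz": 0, "wx": 0, "wy": 0, "wz": 0, "jaw": 0},
    {"tx": 0.6, "ty": 0.2, "tz": 0, "wx": 0, "wy": 0, "wz": 0, "jaw": 0},
    {"tx": 0.8, "ty": 0.2, "tz": 0, "wx": 0, "wy": 0, "wz": 0, "jaw": 0},
    {"tx": 0.95, "ty": 0.2, "tz": 0, "wx": 0, "wy": 0, "wz": 0, "jaw": 0},
    {"tx": 0.95, "ty": 0.2, "tz": 0, "wx": 0, "wy": 0, "wz": 0, "jaw": 0},
    {"tx": 0.95, "ty": 0.2, "tz": 0, "wx": 0, "wy": 0, "wz": 0, "jaw": 0},
    {"tx": 0.95, "ty": 0.2, "tz": 0, "wx": 0, "wy": 0, "wz": 0, "jaw": 0},
    {"tx": 0.95, "ty": 0.2, "tz": 0, "wx": 0, "wy": 0, "wz": 0, "jaw": 0},
    {"tx": 0.95, "ty": 0, "tz": 0, "wx": 0, "wy": 0, "wz": 0, "jaw": 0}
  ]
}}

```text
t: 50.95
tool_pos: [0.5345, -0.0646, 0.2662]
orientation: [-2.219, -2.22, 0.002]
wrist_force: [0.4, 0.2, -3.5]
gripper_width: 0.047
grip_force: 42.4
```

Emit:
{"method": "carry_out", "body": {
  "moves": [
    {"tx": 0.95, "ty": 0, "tz": 0, "wx": 0, "wy": 0, "wz": 0, "jaw": 0},
    {"tx": 0.95, "ty": 0, "tz": 0, "wx": 0, "wy": 0, "wz": 0, "jaw": 0},
    {"tx": 0.95, "ty": 0, "tz": 0, "wx": 0, "wy": 0, "wz": 0, "jaw": 0},
    {"tx": 0.95, "ty": 0, "tz": 0, "wx": 0, "wy": 0, "wz": 0, "jaw": 0},
    {"tx": 0.95, "ty": 0, "tz": 0, "wx": 0, "wy": 0, "wz": 0, "jaw": 0},
    {"tx": 0.95, "ty": 0, "tz": 0, "wx": 0, "wy": 0, "wz": 0, "jaw": 0},
    {"tx": 0.95, "ty": 0, "tz": 0, "wx": 0, "wy": 0, "wz": 0, "jaw": 0},
    {"tx": 0.95, "ty": 0, "tz": 0, "wx": 0, "wy": 0, "wz": 0, "jaw": 0},
    {"tx": 0.95, "ty": 0, "tz": 0, "wx": 0, "wy": 0, "wz": 0, "jaw": 0},
    {"tx": 0.95, "ty": 0, "tz": 0, "wx": 0, "wy": 0, "wz": 0, "jaw": 0}
  ]
}}

```text
t: 51.95
tool_pos: [0.5334, 0.2198, 0.2661]
orientation: [-2.22, -2.221, 0.005]
wrist_force: [0.3, -0.7, -3.0]
gripper_width: 0.0465
grip_force: 42.4
```

Emit:
{"method": "carry_out", "body": {
  "moves": [
    {"tx": 0.95, "ty": 0, "tz": 0, "wx": 0, "wy": 0, "wz": 0, "jaw": 0},
    {"tx": 0.95, "ty": 0, "tz": 0, "wx": 0, "wy": 0, "wz": 0, "jaw": 0},
    {"tx": 0.9, "ty": 0, "tz": 0, "wx": 0, "wy": 0, "wz": 0, "jaw": 0},
    {"tx": 0.8, "ty": 0, "tz": 0, "wx": 0, "wy": 0, "wz": 0, "jaw": 0},
    {"tx": 0.5, "ty": 0, "tz": 0, "wx": 0, "wy": 0, "wz": 0, "jaw": 0},
    {"tx": 0.2, "ty": 0, "tz": 0.5, "wx": 0, "wy": 0, "wz": 0, "jaw": 0},
    {"tx": 0, "ty": 0, "tz": 1, "wx": 0, "wy": 0, "wz": 0, "jaw": 0},
    {"tx": 0, "ty": 0, "tz": 1, "wx": 0, "wy": 0, "wz": 0, "jaw": 0},
    {"tx": 0, "ty": 0, "tz": 0, "wx": 0, "wy": 0, "wz": 0, "jaw": 0},
    {"tx": 0, "ty": 0, "tz": 0, "wx": 0, "wy": 0, "wz": 0, "jaw": 0}
  ]
}}

```text
t: 52.95
tool_pos: [0.5342, 0.346, 0.1914]
orientation: [-2.222, -2.221, 0.005]
wrist_force: [0.7, 0.1, -3.7]
gripper_width: 0.0469
grip_force: 53.7
```

Emit:
{"method": "carry_out", "body": {
  "moves": [
    {"tx": 0, "ty": 0, "tz": 0, "wx": 0, "wy": 0, "wz": 0, "jaw": 0}
  ]
}}

```text
t: 53.05
tool_pos: [0.5352, 0.3467, 0.1931]
orientation: [2.222, 2.221, -0.0]
wrist_force: [0.6, 0.2, -2.8]
gripper_width: 0.0467
grip_force: 53.7
```

I miscounted: tx is 1.4 units short, so the canister was lowered close beside the tumbler. Raise first, then look.

Emit:
{"method": "carry_out", "body": {
  "moves": [
    {"tx": 0, "ty": 0, "tz": -0.4, "wx": 0, "wy": 0, "wz": 0, "jaw": 0},
    {"tx": 0, "ty": 0, "tz": -0.8, "wx": 0, "wy": 0, "wz": 0, "jaw": 0},
    {"tx": 0.5, "ty": 0, "tz": 0, "wx": 0, "wy": 0, "wz": 0, "jaw": 0},
    {"tx": 0.6, "ty": 0.02, "tz": 0, "wx": 0, "wy": 0, "wz": 0, "jaw": 0},
    {"tx": 0.3, "ty": 0, "tz": 0, "wx": 0, "wy": 0, "wz": 0, "jaw": 0},
    {"tx": 0, "ty": 0, "tz": 0, "wx": 0, "wy": 0, "wz": 0, "jaw": 0},
    {"tx": 0, "ty": 0, "tz": 0, "wx": 0, "wy": 0, "wz": 0, "jaw": 0}
  ]
}}

```text
t: 53.75
tool_pos: [0.5351, 0.3892, 0.2278]
orientation: [-2.22, -2.223, 0.003]
wrist_force: [0.9, 0.1, -3.1]
gripper_width: 0.047
grip_force: 53.9
```

```bash
python3 - <<'E'
from h import *
s=monitor.observe();print(s["t"],s["tool_pos"],s["orientation"],s["grip_force"])
im,K,C=shot("wrist");np.savez("pics/w8.npz",im=im,K=K,C=C);b,Kb,Cb=shot("side")
print(proj(K,C,[.4699,.3308,.118]),proj(K,C,[.4699,.3308,.008]),proj(Kb,Cb,[.4699,.3308,.118]))
cv2.imwrite("pics/m8.png",np.hstack([im[60:360,80:480],cv2.resize(b[190:384,70:329],(400,300),interpolation=2)]))
E
```

```text
53.75 [0.5350603  0.38917007 0.22783486] [-2.2202441  -2.22252361  0.0030401 ] 53.87659013271332
[179.49189797 253.49425956] [200.95887241 209.29349146] [191.41997967 292.19234288]
```

View pics/m8.png

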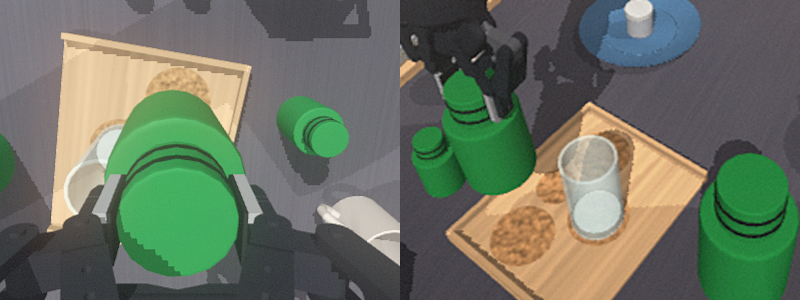

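This view shows the tumbler upright on its cork (side view rim as predicted), the tin mid-plate and the canister held upright above its bare cork. Now lower it.

Emit:
{"method": "carry_out", "body": {
  "moves": [
    {"tx": 0, "ty": 0.02, "tz": 0.5, "wx": 0, "wy": 0, "wz": 0, "jaw": 0},
    {"tx": 0, "ty": 0, "tz": 1, "wx": 0, "wy": 0, "wz": 0, "jaw": 0},
    {"tx": 0, "ty": 0, "tz": 1, "wx": 0, "wy": 0, "wz": 0, "jaw": 0},
    {"tx": 0, "ty": 0, "tz": 0.8, "wx": 0, "wy": 0, "wz": 0, "jaw": 0},
    {"tx": 0, "ty": 0, "tz": 0.5, "wx": 0, "wy": 0, "wz": 0, "jaw": 0},
    {"tx": 0, "ty": 0, "tz": 0.25, "wx": 0, "wy": 0, "wz": 0, "jaw": 0},
    {"tx": 0, "ty": 0, "tz": 0, "wx": 0, "wy": 0, "wz": 0, "jaw": 0},
    {"tx": 0, "ty": 0, "tz": 0, "wx": 0, "wy": 0, "wz": 0, "jaw": 0}
  ]
}}

```text
t: 54.65
tool_pos: [0.5369, 0.3894, 0.1082]
orientation: [2.221, 2.221, 0.002]
wrist_force: [0.2, 0.7, -3.7]
gripper_width: 0.0471
grip_force: 54.0
```

Emit:
{"method": "carry_out", "body": {
  "moves": [
    {"tx": 0, "ty": -0.01, "tz": 0.15, "wx": 0, "wy": 0, "wz": 0, "jaw": 0},
    {"tx": 0, "ty": 0, "tz": 0.06, "wx": 0, "wy": 0, "wz": 0, "jaw": 0},
    {"tx": 0, "ty": 0, "tz": 0, "wx": 0, "wy": 0, "wz": 0, "jaw": 0},
    {"tx": 0, "ty": 0, "tz": 0, "wx": 0, "wy": 0, "wz": 0, "jaw": 0}
  ]
}}

```text
t: 55.05
tool_pos: [0.536, 0.3892, 0.1013]
orientation: [2.221, 2.222, 0.0]
wrist_force: [-0.3, 0.3, -2.6]
gripper_width: 0.0471
grip_force: 54.0
```

Another 1 mm down, then release and retreat.

Emit:
{"method": "carry_out", "body": {
  "moves": [
    {"tx": 0, "ty": 0, "tz": 0.04, "wx": 0, "wy": 0, "wz": 0, "jaw": 0},
    {"tx": 0, "ty": 0, "tz": 0, "wx": 0, "wy": 0, "wz": 0, "jaw": 0},
    {"tx": 0, "ty": 0, "tz": 0, "wx": 0, "wy": 0, "wz": 0, "jaw": 0.8},
    {"tx": 0, "ty": 0, "tz": 0, "wx": 0, "wy": 0, "wz": 0, "jaw": 0.8},
    {"tx": 0, "ty": 0, "tz": 0, "wx": 0, "wy": 0, "wz": 0, "jaw": 0.8},
    {"tx": 0, "ty": 0, "tz": 0, "wx": 0, "wy": 0, "wz": 0, "jaw": 0.8},
    {"tx": 0, "ty": 0, "tz": 0, "wx": 0, "wy": 0, "wz": 0, "jaw": 0.8},
    {"tx": 0, "ty": 0, "tz": -0.5, "wx": 0, "wy": 0, "wz": 0, "jaw": 0.8},
    {"tx": 0, "ty": 0, "tz": -1, "wx": 0, "wy": 0, "wz": 0, "jaw": 0.8},
    {"tx": 0, "ty": 0, "tz": -1, "wx": 0, "wy": 0, "wz": 0, "jaw": 0.8}
  ]
}}

```text
t: 56.05
tool_pos: [0.5358, 0.389, 0.1763]
orientation: [-2.221, -2.221, 0.001]
wrist_force: [0.3, 0.4, -0.6]
gripper_width: 0.0681
grip_force: 0.0
```

Emit:
{"method": "carry_out", "body": {
  "moves": [
    {"tx": 0, "ty": 0, "tz": -1, "wx": 0, "wy": 0, "wz": 0, "jaw": 0.8},
    {"tx": 0, "ty": 0, "tz": -0.9, "wx": 0, "wy": 0, "wz": 0, "jaw": 0.85},
    {"tx": 0, "ty": 0, "tz": 0, "wx": 0, "wy": 0, "wz": 0, "jaw": 0.85},
    {"tx": 0, "ty": 0, "tz": 0, "wx": 0, "wy": 0, "wz": 0, "jaw": 0.85},
    {"tx": 0, "ty": 0, "tz": 0, "wx": 0, "wy": 0, "wz": 0, "jaw": 0.85}
  ]
}}

```text
t: 56.55
tool_pos: [0.5355, 0.3887, 0.2313]
orientation: [-2.221, -2.221, 0.002]
wrist_force: [0.4, -1.0, -0.3]
gripper_width: 0.0724
grip_force: 0.0
```

```bash
python3 - <<'E'
from h import *
s=monitor.observe();print(s["t"],s["tool_pos"],s["orientation"])
im,K,C=shot("wrist");np.savez("pics/w9.npz",im=im,K=K,C=C)
a=np.load("pics/w3.npz");A,B=[cv2.cvtColor(x,6) for x in(a["im"],im)]
def m(x,y,w,h,M=14):
    r=cv2.matchTemplate(B[y-M:y+h+M,x-M:x+w+M],A[y:y+h,x:x+w],5);_,v,_,l=cv2.minMaxLoc(r);return l[0]-M,l[1]-M,round(v,3)
print("can",m(212,140,90,80),"rim",m(142,210,80,60),"rack corner",m(300,105,40,60),m(135,85,40,60),"millcork",m(205,240,60,55))
for p in([.5358,.389,.128],[.4699,.3308,.118],[.605,.43,.018],[.415,.46,.018],[.5124,.254,.008]): print((proj(K,C,p)-proj(a["K"],a["C"],p)).round(1))
E
```

```text
56.55 [0.53547829 0.38872962 0.23130663] [-2.22128149e+00 -2.22132195e+00  1.92462746e-03]
can (-4, 1, 0.851) rim (14, 4, 0.698) rack corner (1, 1, 0.99) (1, 1, 0.991) millcork (2, 0, 0.869)
[1. 1.]
[1.  0.8]
[0.9 0.7]
[1.  0.7]
[0.7 0.5]
```

```bash
cat > chk.py <<'E'
from h import *
def green(im):
    h=cv2.cvtColor(im,cv2.COLOR_BGR2HSV);g=cv2.inRange(h,(50,80,30),(80,255,255));n,l,st,ce=cv2.connectedComponentsWithStats(g)
    i=min((i for i in range(1,n) if st[i][4]>1500),key=lambda i:abs(ce[i][0]-256)+abs(ce[i][1]-175));return l==i,st[i]
if __name__=="__main__":
  for n in("w3","w9"):
    d=np.load(f"pics/{n}.npz");im,K,C=d["im"],d["K"],d["C"];M,st=green(im);print(n,st)
    for v in range(132,216,8):
        c=np.where(M[v])[0];print(v,c.min(),c.max(),(c.min()+c.max())/2,end=" | ")
    print()
    # predicted silhouette: body circle r35 at z .094 / .008, cap r24 at .128
    for r,z in((.035,.008),(.035,.094),(.024,.128)):
        P=np.array([proj(K,C,[.5358+r*np.cos(t),.389+r*np.sin(t),z]) for t in np.linspace(0,6.28,60)]);print(r,z,P.min(0).round(1),P.max(0).round(1))
E
python3 chk.py
```

```text
w3 [ 218  129   77   87 4960]
132 243 269 256.0 | 140 233 280 256.5 | 148 228 284 256.0 | 156 223 288 255.5 | 164 220 292 256.0 | 172 218 294 256.0 | 180 218 294 256.0 | 188 220 292 256.0 | 196 224 288 256.0 | 204 232 281 256.5 | 212 241 271 256.0 | 
0.035 0.008 [225.3 127. ] [287.6 188.5]
0.035 0.094 [216.2 137. ] [296.4 215. ]
0.024 0.128 [225.2 157.4] [287.3 217.1]
w9 [ 214  130   77   87 4958]
132 241 265 253.0 | 140 230 276 253.0 | 148 225 281 253.0 | 156 220 284 252.0 | 164 216 288 252.0 | 172 214 290 252.0 | 180 214 290 252.0 | 188 216 288 252.0 | 196 220 284 252.0 | 204 227 277 252.0 | 212 236 267 251.5 | 
0.035 0.008 [226.1 127.7] [288.5 189.1]
0.035 0.094 [217.1 137.9] [297.4 215.8]
0.024 0.128 [226.2 158.5] [288.3 218.1]
```

The canister stands about 4 mm off in −x. I'll check the tumbler from its earlier viewing pose, in case the two brushed.

Emit:
{"method": "carry_out", "body": {
  "moves": [
    {"tx": -0.6, "ty": -0.7, "tz": 0, "wx": 0, "wy": 0, "wz": 0, "jaw": 0.85},
    {"tx": -0.7, "ty": -0.7, "tz": 0, "wx": 0, "wy": 0, "wz": 0, "jaw": 0.85},
    {"tx": -0.68, "ty": -0.79, "tz": 0, "wx": 0, "wy": 0, "wz": 0, "jaw": 0.85},
    {"tx": 0, "ty": 0, "tz": 0, "wx": 0, "wy": 0, "wz": 0, "jaw": 0.85},
    {"tx": 0, "ty": 0, "tz": 0, "wx": 0, "wy": 0, "wz": 0, "jaw": 0.85},
    {"tx": 0, "ty": 0, "tz": 0, "wx": 0, "wy": 0, "wz": 0, "jaw": 0.85}
  ]
}}

```text
t: 57.2
tool_pos: [0.4709, 0.3302, 0.2317]
orientation: [2.221, 2.221, 0.0]
wrist_force: [0.2, -0.3, 0.2]
gripper_width: 0.0727
grip_force: 0.0
```

```bash
cat > chk2.py <<'E'
from h import *
import sys
s=monitor.observe();print(s["t"],s["tool_pos"],s["orientation"])
im,K,C=shot("wrist",sys.argv[1]+".png");np.savez(f"pics/{sys.argv[1]}.npz",im=im,K=K,C=C)
a=np.load("pics/w7.npz");A,B=[cv2.cvtColor(x,6) for x in(a["im"],im)]
def m(x,y,w,h,M=16):
    r=cv2.matchTemplate(B[y-M:y+h+M,x-M:x+w+M],A[y:y+h,x:x+w],5);_,v,_,l=cv2.minMaxLoc(r);return l[0]-M,l[1]-M,round(v,3)
print("rim",m(214,150,86,75),"lower rim",m(218,190,80,35),"millcork",m(262,215,60,40),"tincork",m(300,160,45,40))
for p in([.4699,.3308,.118],[.5124,.254,.008]): print(proj(K,C,p).round(1),(proj(K,C,p)-proj(a["K"],a["C"],p)).round(1))
print("can cap",proj(K,C,[.5358,.389,.128]).round(1))
h=cv2.cvtColor(im,cv2.COLOR_BGR2HSV);g=cv2.inRange(h,(50,80,30),(80,255,255));n,l,st,ce=cv2.connectedComponentsWithStats(g)
print([st[i].tolist() for i in range(1,n) if st[i][4]>900])
for r,z in((.035,.008),(.035,.094),(.024,.128)):
    P=np.array([proj(K,C,[.5358+r*np.cos(t),.389+r*np.sin(t),z]) for t in np.linspace(0,6.28,60)]);print(r,z,P.min(0).round(1),P.max(0).round(1))
E
python3 chk2.py w10
```

```text
57.2 [0.47090461 0.33022162 0.23167123] [2.22142292e+00 2.22145061e+00 4.30496509e-04]
rim (-1, 2, 0.966) lower rim (-1, 2, 0.981) millcork (-1, 1, 0.958) tincork (-1, 1, 0.648)
[255.4 185.2] [-1.8  1.5]
[291.6 222.8] [-1.3  1.2]
can cap [346.2 111.5]
[[284, 66, 88, 85, 5413], [417, 102, 94, 55, 3994], [0, 128, 144, 142, 14776]]
0.035 0.008 [284.6  71.1] [349.9 138.4]
0.035 0.094 [293.  64.] [378.2 151.5]
0.024 0.128 [313.1  76.6] [379.5 144.6]
```

```bash
cat > fit.py <<'E'
from h import *
import sys
def hull(K,C,x,y):
    return [cv2.convexHull(np.array([proj(K,C,[x+r*np.cos(t),y+r*np.sin(t),z]) for z in zs for t in np.linspace(0,6.28,50)],np.float32)) for r,zs in((.035,(.008,.094)),(.024,(.094,.128)))]
for n in sys.argv[1:]:
    d=np.load(f"pics/{n}.npz");im,K,C=d["im"],d["K"],d["C"];h=cv2.cvtColor(im,cv2.COLOR_BGR2HSV)
    g=cv2.inRange(h,(45,60,20),(85,255,255));N,l,st,ce=cv2.connectedComponentsWithStats(g)
    u0=proj(K,C,[.5358,.389,.08]);i=min((i for i in range(1,N) if st[i][4]>900),key=lambda i:np.linalg.norm(ce[i]-u0));M=(l==i)
    for x in(.5358,.5318):
        S=np.zeros(M.shape,np.uint8)
        for q in hull(K,C,x,.389): cv2.fillConvexPoly(S,np.round(q).astype(np.int32),1)
        b=cv2.boundingRect(S);print(n,x,"pred",b,S.sum(),"meas",st[i].tolist(),ce[i].round(1),np.argwhere(S).mean(0)[::-1].round(1))
E
python3 fit.py w2 w3 w9 w10
```

```text
w2 0.5358 pred (258, 66, 61, 64) 3042 meas [259, 68, 58, 61, 2741] [287.5  97.8] [288.   97.4]
w2 0.5318 pred (255, 66, 61, 64) 3030 meas [259, 68, 58, 61, 2741] [287.5  97.8] [284.5  97.4]
w3 0.5358 pred (216, 127, 81, 91) 5587 meas [218, 129, 77, 87, 5056] [256.  172.9] [256.4 172.8]
w3 0.5318 pred (212, 127, 81, 91) 5587 meas [218, 129, 77, 87, 5056] [256.  172.9] [251.9 172.8]
w9 0.5358 pred (217, 128, 81, 91) 5609 meas [214, 129, 77, 88, 5061] [252.1 173.6] [257.4 173.6]
w9 0.5318 pred (213, 128, 81, 91) 5617 meas [214, 129, 77, 88, 5061] [252.1 173.6] [252.9 173.6]
w10 0.5358 pred (285, 64, 96, 89) 6492 meas [282, 66, 90, 85, 5639] [327.9 107.3] [332.9 107.2]
w10 0.5318 pred (281, 64, 94, 89) 6395 meas [282, 66, 90, 85, 5639] [327.9 107.3] [328.4 107.3]
```

The tumbler is undisturbed. The canister is upright at x≈0.5316, with y correct. I'll regrip it there and shift it +4 mm.

Emit:
{"method": "carry_out", "body": {
  "moves": [
    {"tx": 0.7, "ty": 0.7, "tz": 0, "wx": 0, "wy": 0, "wz": 0, "jaw": 0.85},
    {"tx": 0.7, "ty": 0.7, "tz": 0, "wx": 0, "wy": 0, "wz": 0, "jaw": 0.85},
    {"tx": 0.56, "ty": 0.62, "tz": 0, "wx": 0, "wy": 0, "wz": 0, "jaw": 0.85},
    {"tx": 0, "ty": 0, "tz": 1, "wx": 0, "wy": 0, "wz": 0, "jaw": 0.85},
    {"tx": 0, "ty": 0, "tz": 1, "wx": 0, "wy": 0, "wz": 0, "jaw": 0.85},
    {"tx": 0, "ty": 0, "tz": 1, "wx": 0, "wy": 0, "wz": 0, "jaw": 0.85},
    {"tx": 0, "ty": 0, "tz": 0.9, "wx": 0, "wy": 0, "wz": 0, "jaw": 0.85},
    {"tx": 0, "ty": 0, "tz": 0, "wx": 0, "wy": 0, "wz": 0, "jaw": 0.85},
    {"tx": 0, "ty": 0, "tz": 0, "wx": 0, "wy": 0, "wz": 0, "jaw": 0.85},
    {"tx": 0, "ty": 0, "tz": 0, "wx": 0, "wy": 0, "wz": 0, "jaw": 0.85}
  ]
}}

```text
t: 58.25
tool_pos: [0.532, 0.3893, 0.1164]
orientation: [2.221, 2.221, 0.004]
wrist_force: [0.2, 1.1, -0.8]
gripper_width: 0.0723
grip_force: 0.0
```

Emit:
{"method": "carry_out", "body": {
  "moves": [
    {"tx": 0, "ty": 0, "tz": 0.4, "wx": 0, "wy": 0, "wz": 0, "jaw": 0.85},
    {"tx": 0, "ty": 0, "tz": 0.15, "wx": 0, "wy": 0, "wz": 0, "jaw": 0.85},
    {"tx": 0, "ty": 0, "tz": 0, "wx": 0, "wy": 0, "wz": 0, "jaw": 0.85},
    {"tx": 0, "ty": 0, "tz": 0, "wx": 0, "wy": 0, "wz": 0, "jaw": 0},
    {"tx": 0, "ty": 0, "tz": 0, "wx": 0, "wy": 0, "wz": 0, "jaw": 0},
    {"tx": 0, "ty": 0, "tz": 0, "wx": 0, "wy": 0, "wz": 0, "jaw": 0},
    {"tx": 0, "ty": 0, "tz": 0, "wx": 0, "wy": 0, "wz": 0, "jaw": 0},
    {"tx": 0, "ty": 0, "tz": 0, "wx": 0, "wy": 0, "wz": 0, "jaw": 0},
    {"tx": 0, "ty": 0, "tz": 0, "wx": 0, "wy": 0, "wz": 0, "jaw": 0},
    {"tx": 0, "ty": 0, "tz": 0, "wx": 0, "wy": 0, "wz": 0, "jaw": 0}
  ]
}}

```text
t: 59.25
tool_pos: [0.5313, 0.3887, 0.0989]
orientation: [2.221, 2.221, 0.001]
wrist_force: [1.7, -0.8, 5.2]
gripper_width: 0.0468
grip_force: 42.0
```

Emit:
{"method": "carry_out", "body": {
  "moves": [
    {"tx": 0, "ty": 0, "tz": -0.2, "wx": 0, "wy": 0, "wz": 0, "jaw": 0},
    {"tx": 0, "ty": 0.07, "tz": 0, "wx": 0, "wy": 0, "wz": 0, "jaw": 0},
    {"tx": 0, "ty": 0.07, "tz": 0, "wx": 0, "wy": 0, "wz": 0, "jaw": 0},
    {"tx": 0, "ty": 0, "tz": 0, "wx": 0, "wy": 0, "wz": 0, "jaw": 0},
    {"tx": 0, "ty": 0, "tz": 0, "wx": 0, "wy": 0, "wz": 0, "jaw": 0}
  ]
}}

```text
t: 59.75
tool_pos: [0.5349, 0.3883, 0.104]
orientation: [-2.221, -2.221, 0.001]
wrist_force: [-0.1, -0.1, -4.3]
gripper_width: 0.0472
grip_force: 41.8
```

```bash
python3 - <<'E'
from h import *
s=monitor.observe();print(s["t"],s["tool_pos"],s["orientation"])
im,K,C=shot("wrist");np.savez("pics/w11.npz",im=im,K=K,C=C)
for n in("w8","w11"):
    d=np.load(f"pics/{n}.npz");g=cv2.inRange(cv2.cvtColor(d["im"],40),(45,60,20),(85,255,255))
    print(n,[(v,np.where(g[v,180:340])[0].min()+180,np.where(g[v,180:340])[0].max()+180) for v in range(230,330,12)])
E
```

```text
59.75 [0.53492464 0.38832544 0.10398665] [-2.22145405e+00 -2.22123394e+00  1.08824626e-03]
w8 [(230, np.int64(185), np.int64(324)), (242, np.int64(185), np.int64(311)), (254, np.int64(202), np.int64(319)), (266, np.int64(199), np.int64(320)), (278, np.int64(196), np.int64(321)), (290, np.int64(197), np.int64(321)), (302, np.int64(195), np.int64(329)), (314, np.int64(208), np.int64(320)), (326, np.int64(222), np.int64(292))]
w11 [(230, np.int64(189), np.int64(325)), (242, np.int64(208), np.int64(305)), (254, np.int64(202), np.int64(312)), (266, np.int64(199), np.int64(317)), (278, np.int64(197), np.int64(322)), (290, np.int64(198), np.int64(322)), (302, np.int64(198), np.int64(320)), (314, np.int64(212), np.int64(302)), (326, np.int64(228), np.int64(285))]
```

Emit:
{"method": "carry_out", "body": {
  "moves": [
    {"tx": 0, "ty": 0.02, "tz": 0.1, "wx": 0, "wy": 0, "wz": 0, "jaw": 0},
    {"tx": 0, "ty": 0, "tz": 0.06, "wx": 0, "wy": 0, "wz": 0, "jaw": 0},
    {"tx": 0, "ty": 0, "tz": 0, "wx": 0, "wy": 0, "wz": 0, "jaw": 0},
    {"tx": 0, "ty": 0, "tz": 0, "wx": 0, "wy": 0, "wz": 0, "jaw": 0}
  ]
}}

```text
t: 60.2
tool_pos: [0.5356, 0.3885, 0.0995]
orientation: [-2.221, -2.221, 0.0]
wrist_force: [-1.2, 0.1, -3.0]
gripper_width: 0.0467
grip_force: 41.9
```

Emit:
{"method": "carry_out", "body": {
  "moves": [
    {"tx": 0, "ty": 0, "tz": 0, "wx": 0, "wy": 0, "wz": 0, "jaw": 0.6},
    {"tx": 0, "ty": 0, "tz": 0, "wx": 0, "wy": 0, "wz": 0, "jaw": 0.7},
    {"tx": 0, "ty": 0, "tz": 0, "wx": 0, "wy": 0, "wz": 0, "jaw": 0.8},
    {"tx": 0, "ty": 0, "tz": 0, "wx": 0, "wy": 0, "wz": 0, "jaw": 0.8},
    {"tx": 0, "ty": 0, "tz": 0, "wx": 0, "wy": 0, "wz": 0, "jaw": 0.8},
    {"tx": 0, "ty": 0, "tz": -0.5, "wx": 0, "wy": 0, "wz": 0, "jaw": 0.8},
    {"tx": 0, "ty": 0, "tz": -1, "wx": 0, "wy": 0, "wz": 0, "jaw": 0.8},
    {"tx": 0, "ty": 0, "tz": -1, "wx": 0, "wy": 0, "wz": 0, "jaw": 0.8},
    {"tx": 0, "ty": 0, "tz": -1, "wx": 0, "wy": 0, "wz": 0, "jaw": 0.8},
    {"tx": 0, "ty": 0, "tz": -0.9, "wx": 0, "wy": 0, "wz": 0, "jaw": 0.85}
  ]
}}

```text
t: 61.2
tool_pos: [0.5359, 0.3887, 0.2345]
orientation: [2.221, 2.221, 0.003]
wrist_force: [0.1, 0.3, 0.0]
gripper_width: 0.0723
grip_force: 0.0
```

Emit:
{"method": "carry_out", "body": {
  "moves": [
    {"tx": 0, "ty": 0, "tz": 0, "wx": 0, "wy": 0, "wz": 0, "jaw": 0.85},
    {"tx": 0, "ty": 0, "tz": 0, "wx": 0, "wy": 0, "wz": 0, "jaw": 0.85},
    {"tx": 0, "ty": 0, "tz": 0, "wx": 0, "wy": 0, "wz": 0, "jaw": 0.85}
  ]
}}

```text
t: 61.5
tool_pos: [0.5352, 0.3882, 0.231]
orientation: [-2.221, -2.221, 0.002]
wrist_force: [-0.0, -0.5, -0.9]
gripper_width: 0.0727
grip_force: 0.0
```

```bash
python3 - <<'E'
from h import *
s=monitor.observe();print(s["t"],s["tool_pos"],s["orientation"])
im,K,C=shot("wrist");np.savez("pics/w12.npz",im=im,K=K,C=C)
E
python3 fit.py w12
```

```text
61.5 [0.53519004 0.38815198 0.23103104] [-2.22127051e+00 -2.22130578e+00  1.81706193e-03]
w12 0.5358 pred (217, 127, 82, 92) 5619 meas [219, 129, 78, 88, 5068] [257.6 173.1] [257.5 173. ]
w12 0.5318 pred (213, 127, 81, 92) 5620 meas [219, 129, 78, 88, 5068] [257.6 173.1] [253.2 173. ]
```

The canister is now centred. Next the mill.

Emit:
{"method": "carry_out", "body": {
  "moves": [
    {"tx": -0.87, "ty": 0, "tz": 0, "wx": 0, "wy": 0, "wz": 0, "jaw": 0.9},
    {"tx": -1, "ty": 0.1, "tz": 0, "wx": 0, "wy": 0, "wz": 0, "jaw": 0.9},
    {"tx": -1, "ty": 0.1, "tz": 0, "wx": 0, "wy": 0, "wz": 0, "jaw": 0.9},
    {"tx": -1, "ty": 0.1, "tz": 0, "wx": 0, "wy": 0, "wz": 0, "jaw": 0.9},
    {"tx": -1, "ty": 0.1, "tz": 0, "wx": 0, "wy": 0, "wz": 0, "jaw": 0.9},
    {"tx": -1, "ty": 0.1, "tz": 0, "wx": 0, "wy": 0, "wz": 0, "jaw": 0.9},
    {"tx": -1, "ty": 0.1, "tz": 0, "wx": 0, "wy": 0, "wz": 0, "jaw": 0.9},
    {"tx": -1, "ty": 0.1, "tz": 0, "wx": 0, "wy": 0, "wz": 0, "jaw": 0.9},
    {"tx": -1, "ty": 0.1, "tz": 0, "wx": 0, "wy": 0, "wz": 0, "jaw": 0.9},
    {"tx": -1, "ty": 0.1, "tz": 0, "wx": 0, "wy": 0, "wz": 0, "jaw": 0.9}
  ]
}}

```text
t: 62.55
tool_pos: [0.5621, 0.0911, 0.2306]
orientation: [-2.221, -2.221, 0.002]
wrist_force: [-0.5, 1.6, 0.4]
gripper_width: 0.0766
grip_force: 0.0
```

Emit:
{"method": "carry_out", "body": {
  "moves": [
    {"tx": -1, "ty": 0.1, "tz": 0, "wx": 0, "wy": 0, "wz": 0, "jaw": 0.9},
    {"tx": -1, "ty": 0.1, "tz": 0, "wx": 0, "wy": 0, "wz": 0, "jaw": 0.9},
    {"tx": -1, "ty": 0.1, "tz": 0, "wx": 0, "wy": 0, "wz": 0, "jaw": 0.9},
    {"tx": -1, "ty": 0.1, "tz": 0, "wx": 0, "wy": 0, "wz": 0, "jaw": 0.9},
    {"tx": -1, "ty": 0.1, "tz": 0, "wx": 0, "wy": 0, "wz": 0, "jaw": 0.9},
    {"tx": -1, "ty": 0.1, "tz": 0, "wx": 0, "wy": 0, "wz": 0, "jaw": 0.9},
    {"tx": -1, "ty": 0.1, "tz": 0, "wx": 0, "wy": 0, "wz": 0, "jaw": 0.9},
    {"tx": -1, "ty": 0.1, "tz": 0, "wx": 0, "wy": 0, "wz": 0, "jaw": 0.9},
    {"tx": -1, "ty": 0.1, "tz": 0, "wx": 0, "wy": 0, "wz": 0, "jaw": 0.9},
    {"tx": -1, "ty": 0.1, "tz": 0, "wx": 0, "wy": 0, "wz": 0, "jaw": 0.9}
  ]
}}

```text
t: 63.55
tool_pos: [0.5921, -0.2087, 0.2304]
orientation: [-2.22, -2.22, 0.001]
wrist_force: [-0.1, -0.0, 0.1]
gripper_width: 0.0772
grip_force: 0.0
```

Emit:
{"method": "carry_out", "body": {
  "moves": [
    {"tx": -1, "ty": 0.09, "tz": 0, "wx": 0, "wy": 0, "wz": 0, "jaw": 0.9},
    {"tx": -1, "ty": 0, "tz": 0, "wx": 0, "wy": 0, "wz": 0, "jaw": 0.9},
    {"tx": -1, "ty": 0, "tz": 0, "wx": 0, "wy": 0, "wz": 0, "jaw": 0.9},
    {"tx": 0, "ty": 0, "tz": 0, "wx": 0, "wy": 0, "wz": 0, "jaw": 0.9},
    {"tx": 0, "ty": 0, "tz": 0, "wx": 0, "wy": 0, "wz": 0, "jaw": 0.9},
    {"tx": 0, "ty": 0, "tz": 0, "wx": 0, "wy": 0, "wz": 0, "jaw": 0.9}
  ]
}}

```text
t: 64.15
tool_pos: [0.595, -0.2967, 0.2308]
orientation: [-2.22, -2.221, 0.0]
wrist_force: [-0.2, 0.7, -0.2]
gripper_width: 0.0772
grip_force: 0.0
```

```bash
python3 - <<'E'
from h import *
s=monitor.observe();print(s["t"],s["tool_pos"],s["orientation"])
im,K,C=shot("wrist");np.savez("pics/w13.npz",im=im,K=K,C=C)
# stud: bright, unsaturated blob near prediction
u,v=proj(K,C,[.595,-.298,.141]);h=cv2.cvtColor(im,40);x0,y0=int(u)-20,int(v)-20
m=cv2.inRange(h[y0:y0+40,x0:x0+40],(0,0,110),(180,70,255));n,l,st,ce=cv2.connectedComponentsWithStats(m)
print(u,v,[(st[i][4],(ce[i]+[x0,y0]).round(1),ray(K,C,*(ce[i]+[x0,y0]),.141).round(4)) for i in range(1,n) if st[i][4]>15])
E
```

```text
64.15 [ 0.59504842 -0.29666907  0.230802  ] [-2.21999884e+00 -2.22058318e+00  3.48897971e-04]
256.7883678996878 196.47406887729954 [(np.int32(237), array([255.8, 197.1]), array([ 0.5943, -0.2985,  0.141 ]))]
```

Emit:
{"method": "carry_out", "body": {
  "moves": [
    {"tx": -0.05, "ty": -0.02, "tz": 1, "wx": 0, "wy": 0, "wz": 0, "jaw": 0.9},
    {"tx": 0, "ty": 0, "tz": 1, "wx": 0, "wy": 0, "wz": 0, "jaw": 0.9},
    {"tx": 0, "ty": 0, "tz": 1, "wx": 0, "wy": 0, "wz": 0, "jaw": 0.9},
    {"tx": 0, "ty": 0, "tz": 0.8, "wx": 0, "wy": 0, "wz": 0, "jaw": 0.9},
    {"tx": 0, "ty": 0, "tz": 0.58, "wx": 0, "wy": 0, "wz": 0, "jaw": 0.9},
    {"tx": 0, "ty": 0, "tz": 0, "wx": 0, "wy": 0, "wz": 0, "jaw": 0.9},
    {"tx": 0, "ty": 0, "tz": 0, "wx": 0, "wy": 0, "wz": 0, "jaw": 0.9},
    {"tx": 0, "ty": 0, "tz": 0, "wx": 0, "wy": 0, "wz": 0, "jaw": 0.9}
  ]
}}

```text
t: 65.0
tool_pos: [0.5957, -0.2991, 0.1016]
orientation: [2.22, 2.221, 0.001]
wrist_force: [-0.4, -0.7, 0.2]
gripper_width: 0.0767
grip_force: 0.0
```

Emit:
{"method": "carry_out", "body": {
  "moves": [
    {"tx": 0, "ty": 0, "tz": 0, "wx": 0, "wy": 0, "wz": 0, "jaw": 0},
    {"tx": 0, "ty": 0, "tz": 0, "wx": 0, "wy": 0, "wz": 0, "jaw": 0},
    {"tx": 0, "ty": 0, "tz": 0, "wx": 0, "wy": 0, "wz": 0, "jaw": 0},
    {"tx": 0, "ty": 0, "tz": 0, "wx": 0, "wy": 0, "wz": 0, "jaw": 0},
    {"tx": 0, "ty": 0, "tz": 0, "wx": 0, "wy": 0, "wz": 0, "jaw": 0},
    {"tx": 0, "ty": 0, "tz": 0, "wx": 0, "wy": 0, "wz": 0, "jaw": 0},
    {"tx": 0, "ty": 0, "tz": 0, "wx": 0, "wy": 0, "wz": 0, "jaw": 0}
  ]
}}

```text
t: 65.7
tool_pos: [0.5951, -0.2994, 0.1013]
orientation: [2.221, 2.221, 0.001]
wrist_force: [-1.2, 0.1, 7.2]
gripper_width: 0.0452
grip_force: 40.2
```

Emit:
{"method": "carry_out", "body": {
  "moves": [
    {"tx": 0, "ty": 0, "tz": -0.5, "wx": 0, "wy": 0, "wz": 0, "jaw": 0},
    {"tx": 0, "ty": 0, "tz": -1, "wx": 0, "wy": 0, "wz": 0, "jaw": 0},
    {"tx": 0, "ty": 0, "tz": -1, "wx": 0, "wy": 0, "wz": 0, "jaw": 0},
    {"tx": 0, "ty": 0, "tz": -1, "wx": 0, "wy": 0, "wz": 0, "jaw": 0},
    {"tx": 0, "ty": 0, "tz": -1, "wx": 0, "wy": 0, "wz": 0, "jaw": 0},
    {"tx": 0, "ty": 0, "tz": -1, "wx": 0, "wy": 0, "wz": 0, "jaw": 0},
    {"tx": 0, "ty": 0, "tz": 0, "wx": 0, "wy": 0, "wz": 0, "jaw": 0},
    {"tx": 0, "ty": 0, "tz": 0, "wx": 0, "wy": 0, "wz": 0, "jaw": 0}
  ]
}}

```text
t: 66.5
tool_pos: [0.5947, -0.2991, 0.2657]
orientation: [2.221, 2.221, 0.001]
wrist_force: [-0.2, -0.9, -4.1]
gripper_width: 0.0452
grip_force: 42.1
```

Emit:
{"method": "carry_out", "body": {
  "moves": [
    {"tx": 0.2, "ty": 0, "tz": 0, "wx": 0, "wy": 0, "wz": 0, "jaw": 0},
    {"tx": 0.4, "ty": -0.15, "tz": 0, "wx": 0, "wy": 0, "wz": 0, "jaw": 0},
    {"tx": 0.6, "ty": -0.2, "tz": 0, "wx": 0, "wy": 0, "wz": 0, "jaw": 0},
    {"tx": 0.8, "ty": -0.2, "tz": 0, "wx": 0, "wy": 0, "wz": 0, "jaw": 0},
    {"tx": 0.95, "ty": -0.2, "tz": 0, "wx": 0, "wy": 0, "wz": 0, "jaw": 0},
    {"tx": 0.95, "ty": -0.2, "tz": 0, "wx": 0, "wy": 0, "wz": 0, "jaw": 0},
    {"tx": 0.95, "ty": -0.2, "tz": 0, "wx": 0, "wy": 0, "wz": 0, "jaw": 0},
    {"tx": 0.95, "ty": -0.2, "tz": 0, "wx": 0, "wy": 0, "wz": 0, "jaw": 0},
    {"tx": 0.95, "ty": -0.2, "tz": 0, "wx": 0, "wy": 0, "wz": 0, "jaw": 0},
    {"tx": 0.95, "ty": -0.2, "tz": 0, "wx": 0, "wy": 0, "wz": 0, "jaw": 0}
  ]
}}

```text
t: 67.5
tool_pos: [0.5406, -0.0657, 0.2646]
orientation: [-2.22, -2.221, 0.001]
wrist_force: [0.1, 0.7, -3.0]
gripper_width: 0.0448
grip_force: 41.9
```

Emit:
{"method": "carry_out", "body": {
  "moves": [
    {"tx": 0.95, "ty": -0.2, "tz": 0, "wx": 0, "wy": 0, "wz": 0, "jaw": 0},
    {"tx": 0.95, "ty": -0.2, "tz": 0, "wx": 0, "wy": 0, "wz": 0, "jaw": 0},
    {"tx": 0.95, "ty": -0.2, "tz": 0, "wx": 0, "wy": 0, "wz": 0, "jaw": 0},
    {"tx": 0.95, "ty": -0.2, "tz": 0, "wx": 0, "wy": 0, "wz": 0, "jaw": 0},
    {"tx": 0.95, "ty": -0.2, "tz": 0, "wx": 0, "wy": 0, "wz": 0, "jaw": 0},
    {"tx": 0.95, "ty": 0, "tz": 0, "wx": 0, "wy": 0, "wz": 0, "jaw": 0},
    {"tx": 0.95, "ty": 0, "tz": 0, "wx": 0, "wy": 0, "wz": 0, "jaw": 0},
    {"tx": 0.95, "ty": 0, "tz": 0, "wx": 0, "wy": 0, "wz": 0, "jaw": 0},
    {"tx": 0.95, "ty": 0, "tz": 0, "wx": 0, "wy": 0, "wz": 0, "jaw": 0},
    {"tx": 0.9, "ty": 0, "tz": 0, "wx": 0, "wy": 0, "wz": 0, "jaw": 0}
  ]
}}

```text
t: 68.5
tool_pos: [0.5104, 0.2172, 0.2647]
orientation: [-2.22, -2.222, 0.001]
wrist_force: [-0.4, -0.7, -3.0]
gripper_width: 0.0447
grip_force: 41.9
```

Emit:
{"method": "carry_out", "body": {
  "moves": [
    {"tx": 0.7, "ty": 0, "tz": 0, "wx": 0, "wy": 0, "wz": 0, "jaw": 0},
    {"tx": 0.4, "ty": 0, "tz": 0, "wx": 0, "wy": 0, "wz": 0, "jaw": 0},
    {"tx": 0.17, "ty": 0, "tz": 0, "wx": 0, "wy": 0, "wz": 0, "jaw": 0},
    {"tx": 0, "ty": 0, "tz": 0, "wx": 0, "wy": 0, "wz": 0, "jaw": 0},
    {"tx": 0, "ty": 0, "tz": 0, "wx": 0, "wy": 0, "wz": 0, "jaw": 0},
    {"tx": 0, "ty": 0, "tz": 0, "wx": 0, "wy": 0, "wz": 0, "jaw": 0}
  ]
}}

```text
t: 69.1
tool_pos: [0.5123, 0.2526, 0.2652]
orientation: [2.222, 2.22, -0.001]
wrist_force: [-0.4, -0.1, -3.8]
gripper_width: 0.0453
grip_force: 41.9
```

Emit:
{"method": "carry_out", "body": {
  "moves": [
    {"tx": 0.02, "ty": 0, "tz": 0.5, "wx": 0, "wy": 0, "wz": 0, "jaw": 0},
    {"tx": 0, "ty": 0, "tz": 1, "wx": 0, "wy": 0, "wz": 0, "jaw": 0},
    {"tx": 0, "ty": 0, "tz": 1, "wx": 0, "wy": 0, "wz": 0, "jaw": 0},
    {"tx": 0, "ty": 0, "tz": 1, "wx": 0, "wy": 0, "wz": 0, "jaw": 0},
    {"tx": 0, "ty": 0, "tz": 0.9, "wx": 0, "wy": 0, "wz": 0, "jaw": 0},
    {"tx": 0, "ty": 0, "tz": 0.6, "wx": 0, "wy": 0, "wz": 0, "jaw": 0},
    {"tx": 0, "ty": 0, "tz": 0.3, "wx": 0, "wy": 0, "wz": 0, "jaw": 0},
    {"tx": 0, "ty": 0, "tz": 0, "wx": 0, "wy": 0, "wz": 0, "jaw": 0},
    {"tx": 0, "ty": 0, "tz": 0, "wx": 0, "wy": 0, "wz": 0, "jaw": 0}
  ]
}}

```text
t: 70.0
tool_pos: [0.5129, 0.2541, 0.107]
orientation: [2.222, 2.221, 0.001]
wrist_force: [-0.4, 0.6, -3.0]
gripper_width: 0.0452
grip_force: 41.9
```

Emit:
{"method": "carry_out", "body": {
  "moves": [
    {"tx": -0.01, "ty": -0.01, "tz": 0.2, "wx": 0, "wy": 0, "wz": 0, "jaw": 0},
    {"tx": 0, "ty": 0, "tz": 0.08, "wx": 0, "wy": 0, "wz": 0, "jaw": 0},
    {"tx": 0, "ty": 0, "tz": 0.03, "wx": 0, "wy": 0, "wz": 0, "jaw": 0},
    {"tx": 0, "ty": 0, "tz": 0, "wx": 0, "wy": 0, "wz": 0, "jaw": 0},
    {"tx": 0, "ty": 0, "tz": 0, "wx": 0, "wy": 0, "wz": 0, "jaw": 0}
  ]
}}

```text
t: 70.5
tool_pos: [0.5121, 0.2539, 0.0973]
orientation: [2.221, 2.221, 0.001]
wrist_force: [-2.3, -1.1, 2.7]
gripper_width: 0.0452
grip_force: 42.2
```

Contact. Release, rise and check.

Emit:
{"method": "carry_out", "body": {
  "moves": [
    {"tx": 0, "ty": 0, "tz": 0, "wx": 0, "wy": 0, "wz": 0, "jaw": 0.6},
    {"tx": 0, "ty": 0, "tz": 0, "wx": 0, "wy": 0, "wz": 0, "jaw": 0.7},
    {"tx": 0, "ty": 0, "tz": 0, "wx": 0, "wy": 0, "wz": 0, "jaw": 0.8},
    {"tx": 0, "ty": 0, "tz": 0, "wx": 0, "wy": 0, "wz": 0, "jaw": 0.8},
    {"tx": 0, "ty": 0, "tz": 0, "wx": 0, "wy": 0, "wz": 0, "jaw": 0.8},
    {"tx": 0, "ty": 0, "tz": -0.5, "wx": 0, "wy": 0, "wz": 0, "jaw": 0.8},
    {"tx": 0, "ty": 0, "tz": -1, "wx": 0, "wy": 0, "wz": 0, "jaw": 0.8},
    {"tx": 0, "ty": 0, "tz": -1, "wx": 0, "wy": 0, "wz": 0, "jaw": 0.8},
    {"tx": 0, "ty": 0, "tz": -1, "wx": 0, "wy": 0, "wz": 0, "jaw": 0.8},
    {"tx": 0, "ty": 0, "tz": -1, "wx": 0, "wy": 0, "wz": 0, "jaw": 0.85}
  ]
}}

```text
t: 71.5
tool_pos: [0.512, 0.2538, 0.2343]
orientation: [2.221, 2.221, 0.001]
wrist_force: [1.6, 0.3, 0.6]
gripper_width: 0.0729
grip_force: 0.0
```

Emit:
{"method": "carry_out", "body": {
  "moves": [
    {"tx": 0.6, "ty": 0, "tz": -1, "wx": 0, "wy": 0, "wz": 0, "jaw": 1},
    {"tx": 0.8, "ty": -0.2, "tz": -1, "wx": 0, "wy": 0, "wz": 0, "jaw": 1},
    {"tx": 0.9, "ty": -0.2, "tz": -1, "wx": 0, "wy": 0, "wz": 0, "jaw": 1},
    {"tx": 0, "ty": 0, "tz": -1, "wx": 0, "wy": 0, "wz": 0, "jaw": 1},
    {"tx": 0, "ty": 0, "tz": 0, "wx": 0, "wy": 0, "wz": 0, "jaw": 1},
    {"tx": 0, "ty": 0, "tz": 0, "wx": 0, "wy": 0, "wz": 0, "jaw": 1},
    {"tx": 0, "ty": 0, "tz": 0, "wx": 0, "wy": 0, "wz": 0, "jaw": 1}
  ]
}}

```text
t: 72.2
tool_pos: [0.4995, 0.3222, 0.3512]
orientation: [-2.222, -2.221, 0.002]
wrist_force: [-0.4, 0.5, 0.1]
gripper_width: 0.0857
grip_force: 0.0
```

```bash
python3 - <<'E'
from h import *
s=monitor.observe();print(s["t"],s["tool_pos"],s["orientation"])
im,K,C=shot("wrist");np.savez("pics/w14.npz",im=im,K=K,C=C)
u,v=proj(K,C,[.5124,.254,.137]);h=cv2.cvtColor(im,40);x0,y0=int(u)-15,int(v)-15
m=cv2.inRange(h[y0:y0+30,x0:x0+30],(0,0,120),(180,70,255));n,l,st,ce=cv2.connectedComponentsWithStats(m)
print(u,v,[(st[i][4],(ce[i]+[x0,y0]).round(1),ray(K,C,*(ce[i]+[x0,y0]),.137).round(4)) for i in range(1,n) if st[i][4]>15])
# compare with the initial view w2: offsets measured vs predicted
a=np.load("pics/w2.npz");A,B=cv2.cvtColor(a["im"],6),cv2.cvtColor(im,6)
for n,(p,w,hh) in dict(mill=([.5124,.254,.137],44,44),tum=([.4699,.3308,.118],62,62),can=([.5357,.389,.128],60,60),corner=([.6125,.428,.018],40,40),corner2=([.575,.191,.018],40,40)).items():
    q=proj(a["K"],a["C"],p);e=proj(K,C,p);x,y=np.round(q-[w/2,hh/2]).astype(int);T=A[y:y+hh,x:x+w]
    r=cv2.matchTemplate(B,T,5);r2=np.full_like(r,-1);ex,ey=np.round(e-[w/2,hh/2]).astype(int);r2[max(0,ey-14):ey+15,ex-14:ex+15]=r[max(0,ey-14):ey+15,ex-14:ex+15]
    _,vv,_,l=cv2.minMaxLoc(r2);print(n,"shift vs pred px",(np.array(l)-[x,y]-(e-q)).round(1),round(vv,2))
E
python3 fit.py w14
```

```text
72.2 [0.49948337 0.32220344 0.35123599] [-2.22158286e+00 -2.22093048e+00  2.10767135e-03]
268.1844915441417 219.18216301830844 [(np.int32(107), array([267. , 218.6]), array([0.511 , 0.2548, 0.137 ])), (np.int32(22), array([255.4, 231.8]), array([0.4976, 0.2383, 0.137 ]))]
mill shift vs pred px [-1.3 -0.1] 0.97
tum shift vs pred px [ 0.7 -0.1] 0.98
can shift vs pred px [0.7 0. ] 0.96
corner shift vs pred px [-0.3 -0.2] 0.99
corner2 shift vs pred px [-0.3 -0.3] 0.97
w14 0.5358 pred (258, 65, 61, 64) 3044 meas [259, 67, 58, 61, 2738] [288.   96.7] [288.3  96.5]
w14 0.5318 pred (255, 65, 61, 64) 3034 meas [259, 67, 58, 61, 2738] [288.   96.7] [284.9  96.5]
```

All three are within about 1 mm of where they started. The last check before handing in is the tin on the plate.

```bash
python3 - <<'E'
from h import *
a=np.load("pics/scene0.npz");b,K,C=shot("scene");B=b
for n,(x,y,w,h) in dict(mug=(360,188,34,38),egg=(292,242,26,28),fish=(214,278,50,36)).items():
    r=cv2.matchTemplate(B[y-8:y+h+8,x-8:x+w+8],a["im"][y:y+h,x:x+w],5);_,v,_,l=cv2.minMaxLoc(r);print(n,l[0]-8,l[1]-8,round(v,3))
u,v=proj(K,C,[.5895,.0135,.03]);h=cv2.cvtColor(b,40)[int(v)-30:int(v)+30,int(u)-30:int(u)+30]
m=cv2.inRange(h,(0,0,100),(180,60,255));n,l,st,ce=cv2.connectedComponentsWithStats(m);print("tin",(u,v),[(st[i].tolist(),(ce[i]+[int(u)-30,int(v)-30]).round(1)) for i in range(1,n) if st[i][4]>50])
print(env.job_done())
E
```

```text
mug 0 0 0.96
egg 0 0 0.994
fish 0 0 0.927
tin (np.float64(271.57437192292747), np.float64(204.11077504069058)) [([0, 0, 59, 20, 569], array([265.8, 179.4])), ([23, 19, 17, 23, 334], array([271.6, 203.7]))]
the job is handed in; nothing more can be done
None
```

The job is handed in: the tin stands in the middle of the blue plate, and the tumbler, canister and mill are each back within about 1 mm of centre on their own cork spots, all upright. The canister first went back about 4 mm off, so I regripped and re-centred it. The mug, fish tin and egg cup have not moved.

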